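# Free the stuck transport plugs from a returned valve body

### The job

Rock each transport plug stuck in the returned valve body from side to side until its keepers let go, pull it out, and leave it lying in the bin of its own head's colour, wholly inside the bin. Move any brass union left in a bin onto the black mat. Leave the spray can, carton and coupler where they are.

Things in the scene. Friction and masses are not known exactly. Their poses are not given: they have to be found in the camera images.
- valve_body: Returned aluminium valve body, fixed: 124 (its x) x 262 (its y) x 62 mm high, origin under its centre. Four ports in a row along its y, at y = -90, -30, 30, 90 mm; some may be empty. Each is a pocket 44 (x) x 27 (y) mm, open at the top, floor 18 mm above the bench, lowest 10 mm only 20 mm wide in x.
- keepers (a point): Middle of the row of ports, 74 mm up, level with the keepers' tops. Per port two brass keepers (34 x 26 x 12 mm, z 62-74) slide along the body's x, one each side of the plug's neck, and start within 2 mm of it, hooked over the plug's shoulder: a straight pull is blocked. A keeper is stiff (22 N to shift), moves outward up to 10 mm and stays where pushed; 5 mm clears the shoulder.
- rocking (a point): Middle of the row on the ports' floor, 18 mm up: the height about which a plug rocks. Rocking it along the body's x about its foot, 0.17 rad (10 degrees, 20 mm at the head) to one side and then to the other, pushes back both of its keepers, needs about 12 N sideways at the head, and frees it; stand it upright and central again to pull.
- plug_blue1: Steel plug, blue head, 135 mm long, 0.16 kg, may be absent. Origin: centre of its foot end; z to the head. Sections x by y: foot 16 x 22 mm to z = 16, shoulder 26 x 24 to 42, neck 16 x 24 to 82, head 20 x 36 to 135. Starts standing in a port, foot on its floor, x along the valve body's x. Grip the head across its x (20 mm).
- plug_blue2: Steel plug, blue head, 135 mm long, 0.16 kg, may be absent. Origin: centre of its foot end; z to the head. Sections x by y: foot 16 x 22 mm to z = 16, shoulder 26 x 24 to 42, neck 16 x 24 to 82, head 20 x 36 to 135. Starts standing in a port, foot on its floor, x along the valve body's x. Grip the head across its x (20 mm).
- plug_yellow1: Steel plug, yellow head, 135 mm long, 0.16 kg, may be absent. Origin: centre of its foot end; z to the head. Sections x by y: foot 16 x 22 mm to z = 16, shoulder 26 x 24 to 42, neck 16 x 24 to 82, head 20 x 36 to 135. Starts standing in a port, foot on its floor, x along the valve body's x. Grip the head across its x (20 mm).
- plug_yellow2: Steel plug, yellow head, 135 mm long, 0.16 kg, may be absent. Origin: centre of its foot end; z to the head. Sections x by y: foot 16 x 22 mm to z = 16, shoulder 26 x 24 to 42, neck 16 x 24 to 82, head 20 x 36 to 135. Starts standing in a port, foot on its floor, x along the valve body's x. Grip the head across its x (20 mm).
- plug_blue1_mid (a point): Point on the axis of plug_blue1, 67 mm from the foot end.
- plug_blue1_head (a point): Point in the head of plug_blue1, on the axis 115 mm from the foot end.
- plug_blue2_mid (a point): Point on the axis of plug_blue2, 67 mm from the foot end.
- plug_blue2_head (a point): Point in the head of plug_blue2, on the axis 115 mm from the foot end.
- plug_yellow1_mid (a point): Point on the axis of plug_yellow1, 67 mm from the foot end.
- plug_yellow1_head (a point): Point in the head of plug_yellow1, on the axis 115 mm from the foot end.
- plug_yellow2_mid (a point): Point on the axis of plug_yellow2, 67 mm from the foot end.
- plug_yellow2_head (a point): Point in the head of plug_yellow2, on the axis 115 mm from the foot end.
- bin_blue: Loose shallow open blue bin, 210 (x) x 170 (y) x 38 mm high, walls and floor 5 mm, 0.9 kg; origin under its centre. Stands left or right of the valve body.
- bin_yellow: Loose shallow open yellow bin, 210 (x) x 170 (y) x 38 mm high, walls and floor 5 mm, 0.9 kg; origin under its centre. Stands left or right of the valve body.
- mat: Black rubber mat, fixed, 110 (x) x 170 (y) x 3 mm, origin under its centre; between the robot and the valve body.
- union_b: Brass union left lying in the blue bin, may be absent: 84 mm long along its x, square middle 34 (x) x 32 x 32 mm, round ends 24 mm in diameter, 0.15 kg; origin under its centre, 16 mm below its axis. Grip the square middle across its y.
- union_y: Brass union left lying in the yellow bin, may be absent: 84 mm long along its x, square middle 34 (x) x 32 x 32 mm, round ends 24 mm in diameter, 0.15 kg; origin under its centre, 16 mm below its axis. Grip the square middle across its y.
- spray_can: Bystander: spray can, 60 mm in diameter, 160 mm high, origin under its centre.
- carton: Bystander: cardboard carton 90 x 120 x 70 mm, origin under its centre.
- coupler: Bystander: steel coupler, 52 mm in diameter, 65 mm high, origin under its centre.
Things that resemble listed ones, but are neither listed nor needed, are in the scene too. What is shaped like the plug_yellow2 but pink is not meant.

How it is judged:
At the end, for the whole second after the job is handed in: Each plug present lies at rest in the bin of its colour: foot, middle and head within 104 x 84 mm of the bin's centre, middle under 65 mm and ends under 75 mm above its underside. A union present rests on the mat, its centre within the mat's outline. Both bins stand flat on the bench (x of plug_blue1 in the frame of bin_blue between -0.104 and 0.104 m and y of plug_blue1 in the frame of bin_blue between -0.084 and 0.084 m and z of plug_blue1 in the frame of bin_blue between -0.01 and 0.075 m and x of plug_blue1_mid in the frame of bin_blue between -0.104 and 0.104 m and y of plug_blue1_mid in the frame of bin_blue between -0.084 and 0.084 m and z of plug_blue1_mid in the frame of bin_blue between -0.01 and 0.065 m and x of plug_blue1_head in the frame of bin_blue between -0.104 and 0.104 m and y of plug_blue1_head in the frame of bin_blue between -0.084 and 0.084 m and z of plug_blue1_head in the frame of bin_blue between -0.01 and 0.075 m and linear speed of each of plug_blue1, plug_blue2, plug_yellow1, plug_yellow2, union_b, union_y below 0.02 m/s and x of plug_blue2 in the frame of bin_blue between -0.104 and 0.104 m and y of plug_blue2 in the frame of bin_blue between -0.084 and 0.084 m and z of plug_blue2 in the frame of bin_blue between -0.01 and 0.075 m and x of plug_blue2_mid in the frame of bin_blue between -0.104 and 0.104 m and y of plug_blue2_mid in the frame of bin_blue between -0.084 and 0.084 m and z of plug_blue2_mid in the frame of bin_blue between -0.01 and 0.065 m and x of plug_blue2_head in the frame of bin_blue between -0.104 and 0.104 m and y of plug_blue2_head in the frame of bin_blue between -0.084 and 0.084 m and z of plug_blue2_head in the frame of bin_blue between -0.01 and 0.075 m and x of plug_yellow1 in the frame of bin_yellow between -0.104 and 0.104 m and y of plug_yellow1 in the frame of bin_yellow between -0.084 and 0.084 m and z of plug_yellow1 in the frame of bin_yellow between -0.01 and 0.075 m and x of plug_yellow1_mid in the frame of bin_yellow between -0.104 and 0.104 m and y of plug_yellow1_mid in the frame of bin_yellow between -0.084 and 0.084 m and z of plug_yellow1_mid in the frame of bin_yellow between -0.01 and 0.065 m and x of plug_yellow1_head in the frame of bin_yellow between -0.104 and 0.104 m and y of plug_yellow1_head in the frame of bin_yellow between -0.084 and 0.084 m and z of plug_yellow1_head in the frame of bin_yellow between -0.01 and 0.075 m and x of plug_yellow2 in the frame of bin_yellow between -0.104 and 0.104 m and y of plug_yellow2 in the frame of bin_yellow between -0.084 and 0.084 m and z of plug_yellow2 in the frame of bin_yellow between -0.01 and 0.075 m and x of plug_yellow2_mid in the frame of bin_yellow between -0.104 and 0.104 m and y of plug_yellow2_mid in the frame of bin_yellow between -0.084 and 0.084 m and z of plug_yellow2_mid in the frame of bin_yellow between -0.01 and 0.065 m and x of plug_yellow2_head in the frame of bin_yellow between -0.104 and 0.104 m and y of plug_yellow2_head in the frame of bin_yellow between -0.084 and 0.084 m and z of plug_yellow2_head in the frame of bin_yellow between -0.01 and 0.075 m and x of union_b in the frame of mat between -0.055 and 0.055 m and y of union_b in the frame of mat between -0.085 and 0.085 m and z of union_b in the frame of mat between -0.01 and 0.02 m and x of union_y in the frame of mat between -0.055 and 0.055 m and y of union_y in the frame of mat between -0.085 and 0.085 m and z of union_y in the frame of mat between -0.01 and 0.02 m and angle between each of bin_blue, bin_yellow's own z axis and vertical below 0.1 rad and height (world z) of each of bin_blue, bin_yellow below 0.01 m); the robot touches nothing.
It fails at once if the spray can is disturbed (moved 30 mm) (distance of spray_can from where it was at the start of the episode above 0.03 m).
It fails at once if the carton is disturbed (moved 30 mm) (distance of carton from where it was at the start of the episode above 0.03 m).
It fails at once if the coupler is disturbed (moved 30 mm) (distance of coupler from where it was at the start of the episode above 0.03 m).
Of plug_blue1, plug_yellow1, plug_blue2, plug_yellow2 only 3 to 4 are there at a start; the rules pass over those that are not, and their reading is None.
Of union_b, union_y only 1 to 2 are there at a start; the rules pass over those that are not, and their reading is None.
At some moment in a run one of bin_blue, bin_yellow may be knocked a few centimetres aside while the robot is not near it.
Once in a run the grip may slacken for a moment while it holds something.
It also fails if it takes over 210 s, if anything falls off the work surface, if the arm or the gripper's body presses on something with over 40 N, if the wrist force passes 120 N, or if a joint passes its speed limit or range.

### The arm

A 7-joint arm with a two-finger parallel gripper is mounted at the origin on the work surface. World frame = base frame: x ahead of the robot, y to its left, z up, the work surface at z = 0. Lengths are in m, angles in rad, forces in N, time in s.
With the tool pointing down it reaches from about 0.425 to 1.025 m from the base axis. Payload 9.4 kg.
Tool frame: the origin (TCP) lies midway between the tips of the shut fingers; the grasp point (between the pads) lies 19 mm behind it; z points along the fingers, y is the direction in which the jaws open and shut (so a half turn about z gives the same grasp; the last joint's range is limited). The gripper opens to 93 mm and grips with 3 to 60 N. Pads are 15 mm wide; open, the fingers measure 128 mm over their backs; the gripper's body (75 mm by 188 mm) begins 65 mm behind the grasp point.
Start: joints at [-1.403, 0.599, -0.003, 1.599, 0.002, 0.943, -0.08], TCP at [0.176, 0.703, 0.219] pointing down, gripper open.
Joint ranges: [-2.57, 2.57], [-0.35, 1.97], [-1.29, 1.29], [0.11, 2.56], [-1.05, 4.19], [0.11, 1.86], [-2.63, 2.63]. Speed limits (rad/s): [2.22, 2.22, 3.01, 3.01, 3.14, 3.14, 3.14].

### API

Orientations are given as a unit quaternion [w, x, y, z].
In Python, from station import get_state, capture, sign_off gives the robot as it stands. The module is installed in compiled form; this text tells all that it offers.
- The arm moves only by the tool arm_command, never from a script. Its argument "rows" is a list of rows, each a list of 7 numbers: the turn, a rotation vector about the tool's x, y, z scaled (see below), then the shift along the tool's x, y, z scaled (see below), then the gripper's target within -1 to 1 (shut at 1, half-way at 0, fully open at -1). A call has 1 to 10 rows; each row shifts and turns the pose as measured when the row begins, along the tool's axes as they then stand; what a row does not reach is not made up. The controller multiplies each number of a shift by 60 mm and each number of a turn by 0.15 rad. A row lasts 1/8 s, in which the tool goes at most 62.5 mm and 10.7 degrees, less where a joint would pass 70% of its speed; a pose out of reach is approached as far as the arm can. A call with a number of a shift or a turn outside -1 to 1 is refused whole. A call with a gripper value outside its range is refused whole. The fingers move at their own pace and stop on an object; "newtons" is the grip in N (left out, the last holds). Time passes only in rows, so rows that do not move let the fingers close. It gives the time, the measured TCP pose, the force and the opening at its end, in the units of the state.
- get_state(): the state, without advancing time (a new reading comes with each control period).
- capture(name): name is "side" or "top"; returns a dict with "pixels" (400x640x3 uint8, blue, green, red), "intrinsics" (3x3 intrinsics, pixels), "world_from_camera" (4x4, takes a point from camera to world coordinates). Camera axes: x right, y down, z forward; pixel columns grow to the right and rows downward; lengths in m; the calibration is good to about 2 mm. A picture is of the moment at which its call begins. There is no depth.
- sign_off(): hands the job in, once; it reports no verdict.
The state is a dict: "t": time; "qpos": joint angles; "qd": joint speeds; "effort": joint torques, N m; "tool_pos": TCP position; "orientation": TCP orientation; "force": force on the tool from outside, world axes, zero at the start; "ft_torque": the same for the moment, N m; "width": opening from 0.0 (shut) to 1.0 (fully open).
Only numpy, scipy, OpenCV 4.12 (cv2) and the standard library are available. Lean on these libraries where they do the work, as an engineer would, in place of code of your own. Each camera call takes 0.05 s, during which the arm holds its last target.

## Working session

There is one attempt and no reset: what is moved stays moved. The work goes in short steps, Python scripts to look and compute and a tool call to move; the robot and the scene stay as the last step left them, time stands still between calls to the robot, and variables do not carry over. Pictures are saved under pics/ and viewed, and the job is handed in when it is done.

Besides the shell and the picture viewer there is one more tool, called as name(argument=value, ...) on one line, values as JSON. arm_command: Moves the arm, as the interface text tells. Its arguments: {"type":"object","properties":{"rows":{"type":"array"},"newtons":{"type":"number"}},"required":["rows"]}

```bash
mkdir -p pics
cat > h.py <<'E'
import numpy as np, cv2
from station import get_state, capture, sign_off
def cap(n,f):
    c=capture(n); im=np.array(c["pixels"]); cv2.imwrite(f"pics/{f}.png",im)
    np.savez(f"pics/{f}.npz",im=im,K=c["intrinsics"],T=c["world_from_camera"]); return c
def ray(f,u,v,z):
    d=np.load(f"pics/{f}.npz");K=d["K"];T=d["T"]
    r=T[:3,:3]@np.linalg.solve(K,[u,v,1.]);o=T[:3,3]
    return (o+r*(z-o[2])/r[2]).round(4)
def proj(f,p):
    d=np.load(f"pics/{f}.npz");K=d["K"];T=d["T"]
    q=K@(T[:3,:3].T@(np.array(p)-T[:3,3])); return (q[:2]/q[2]).round(1)
def crop(f,x0,y0,x1,y1,s,out):
    im=cv2.imread(f"pics/{f}.png")[y0:y1,x0:x1]
    cv2.imwrite(f"pics/{out}.png",cv2.resize(im,None,fx=s,fy=s,interpolation=cv2.INTER_CUBIC))
E
python3 - <<'E'
from h import *
s=get_state(); print(s)
for n in("top","side"):
    c=cap(n,n+"0"); print(c["intrinsics"],c["world_from_camera"])
E
```

```text
{'t': 0.0, 'qpos': array([-1.40269573,  0.60011859, -0.00254023,  1.60010075,  0.00179753,
        0.94291257, -0.07979544]), 'qd': array([-0.00097465,  0.0008448 ,  0.00110454, -0.00127718, -0.00107261,
        0.00104389,  0.00048052]), 'effort': array([-3.13199111e-03, -7.65079093e+01,  1.49607126e+00, -2.52353293e+01,
       -5.24957373e-02,  1.68232602e-02,  1.48065951e-04]), 'tool_pos': array([0.17561533, 0.70291617, 0.21777514]), 'orientation': array([-2.34700097e-05,  1.22065540e-01,  9.92521745e-01, -7.68196955e-04]), 'force': array([-0.19474558,  0.13703722,  1.06177025]), 'ft_torque': array([-0.03878103, -0.0520164 , -0.02520653]), 'width': 1.0005973439549174}
[[419.13720509   0.         324.76733776]
 [  0.         419.13720509 198.12786544]
 [  0.           0.           1.        ]] [[ 0.01296548 -0.99063609  0.13591183  0.45774752]
 [-0.99977429 -0.01513118 -0.01491366 -0.00501266]
 [ 0.01683051 -0.13568779 -0.99060868  1.31690434]
 [ 0.          0.          0.          1.        ]]
[[421.48687367   0.         315.43709178]
 [  0.         421.48687367 201.43689921]
 [  0.           0.           1.        ]] [[ 0.88487969 -0.29828494  0.35779048  0.2163381 ]
 [-0.46546538 -0.53624694  0.70411732 -0.7858482 ]
 [-0.01816355 -0.7895982  -0.61335534  0.80712616]
 [ 0.          0.          0.          1.        ]]
```

View pics/top0.png

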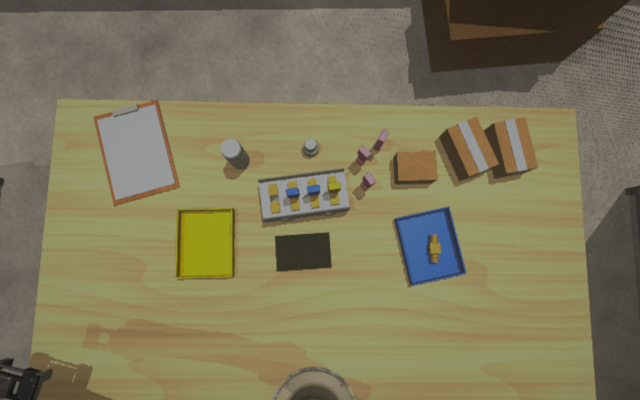

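View pics/side0.png

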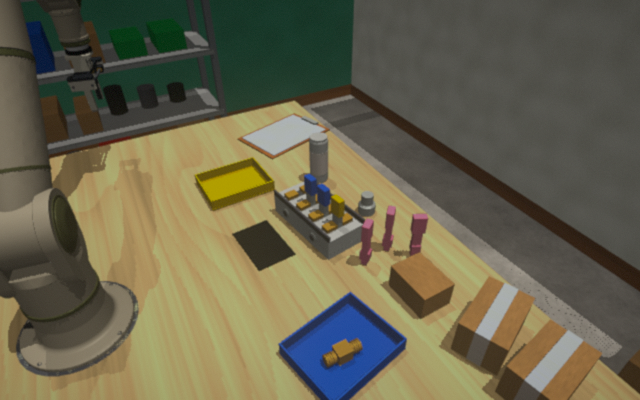

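The pictures show two blue plugs (top ≈293,192 and 314,189), one yellow plug (≈334,186) and one empty port (≈274,196). There is a union in the blue bin (≈435,248), and none in the yellow bin. The pink plug shapes at ≈363,156 / 368,181 / 382,139 are decoys.

Run:
```python
from h import *
crop("top0",245,160,365,235,6.5,"c1")
crop("top0",385,195,485,295,6,"c2")
crop("side0",260,150,380,260,5.4,"c3")
crop("top0",165,195,245,290,6,"c4")
```

```text
(no output)
```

View pics/c1.png

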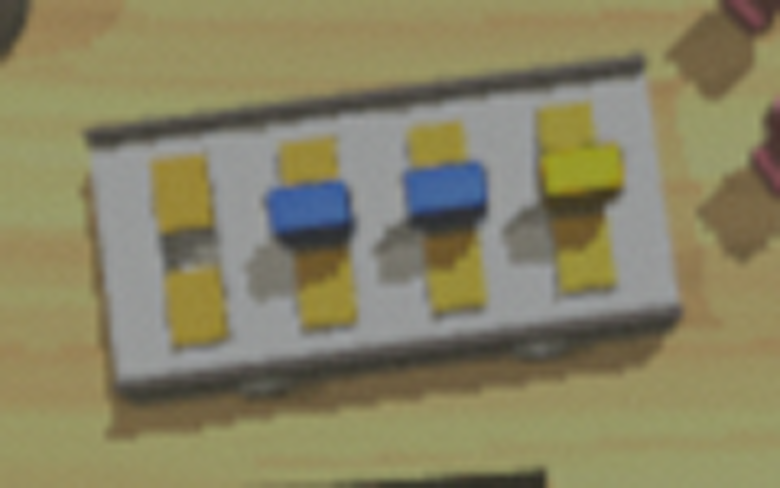

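View pics/c2.png

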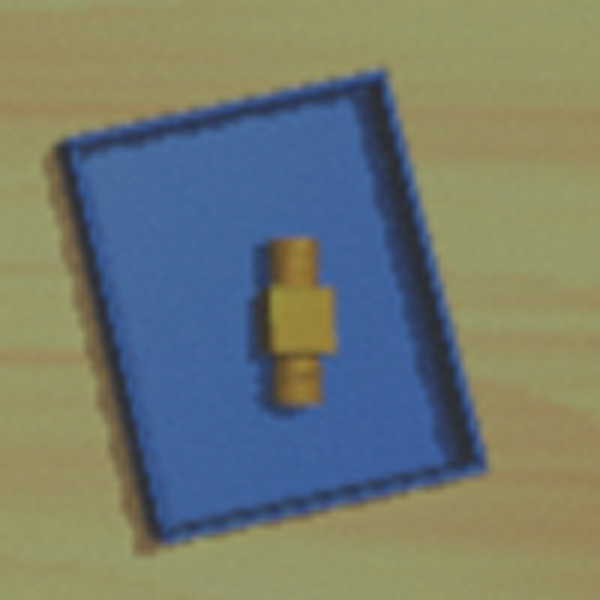

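View pics/c3.png

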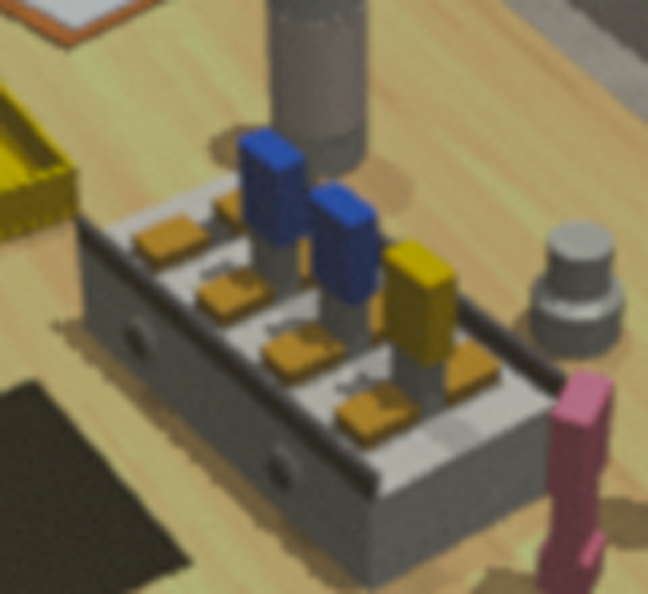

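View pics/c4.png

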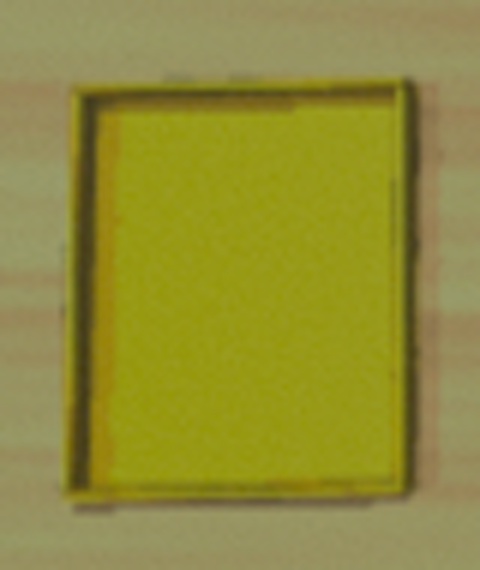

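Run:
```python
from h import *
for n,a,b in(("b1",(310,208),(273,148)),("b2",(446,189),(344,202)),("y",(581,170),(420,262))):
    print(n,ray("top0",245+a[0]/6.5,160+a[1]/6.5,.153),ray("side0",260+b[0]/5.4,150+b[1]/5.4,.153))
print("keepers rows z.074")
for p in((183,195),(202,308),(310,165),(330,290),(436,145),(457,273),(565,125),(586,250)): print(p,ray("top0",245+p[0]/6.5,160+p[1]/6.5,.074))
print("blue bin rim z.038")
for p in((65,142),(383,73),(485,468),(162,543)): print(ray("top0",385+p[0]/6,195+p[1]/6,.038))
print("union z.037")
for p in((302,321),(294,243),(298,403)): print(ray("top0",385+p[0]/6,195+p[1]/6,.033))
print("yel")
for p in((72,88),(412,80),(408,494),(66,498)): print(ray("top0",165+p[0]/6,195+p[1]/6,.038))
print("mat")
for p in((275,237),(329.5,234),(331,269),(278,271)): print(ray("top0",*p,.003))
for p in ((232,150),(311,147),(415,167)):print(ray("top0",*p,.1))
```

```text
b1 [0.6334 0.0677 0.153 ] [0.6361 0.0663 0.153 ]
b2 [0.6426 0.0091 0.153 ] [0.6451 0.0079 0.153 ]
y [ 0.6519 -0.0492  0.153 ] [ 0.6533 -0.0519  0.153 ]
keepers rows z.074
(183, 195) [0.6505 0.1312 0.074 ]
(202, 308) [0.5982 0.1209 0.074 ]
(310, 165) [0.6654 0.0731 0.074 ]
(330, 290) [0.6074 0.0625 0.074 ]
(436, 145) [0.6757 0.0151 0.074 ]
(457, 273) [0.6162 0.0044 0.074 ]
(565, 125) [ 0.6861 -0.0445  0.074 ]
(586, 250) [ 0.6277 -0.0548  0.074 ]
blue bin rim z.038
[ 0.5729 -0.2432  0.038 ]
[ 0.6109 -0.4076  0.038 ]
[ 0.4113 -0.4538  0.038 ]
[ 0.3722 -0.2898  0.038 ]
union z.037
[ 0.4837 -0.3642  0.033 ]
[ 0.5233 -0.361   0.033 ]
[ 0.4424 -0.3612  0.033 ]
yel
[0.5908 0.426  0.038 ]
[0.5975 0.254  0.038 ]
[0.3899 0.2472 0.038 ]
[0.3859 0.4166 0.038 ]
mat
[0.5133 0.1288 0.003 ]
[ 0.525  -0.0411  0.003 ]
[ 0.417  -0.0469  0.003 ]
[0.4089 0.1166 0.003 ]
[0.7646 0.2537 0.1   ]
[0.7778 0.0197 0.1   ]
[ 0.7222 -0.2903  0.1   ]
```

arm_command(rows=[[0,0,0,-0.8,-0.66,0,-1],[0,0,0,-0.8,-0.66,0,-1],[0,0,0,-0.8,-0.66,0,-1],[0,0,0,-0.8,-0.66,0,-1],[0,0,0,-0.8,-0.66,0,-1],[0,0,0,-0.8,-0.66,0,-1],[0,0,0,-0.8,-0.66,0,-1],[0,0,0,-0.8,-0.66,0,-1],[0,0,0,-0.8,-0.66,0,-1],[0,0,0,-0.8,-0.66,0,-1]], newtons=30)

```text
t: 1.35
tool_pos: [0.5452, 0.2026, 0.2147]
orientation: [-0.001, 0.117, 0.993, -0.002]
force: [-0.3, 1.5, 0.3]
width: 1.006
```

```bash
cat >> h.py <<'E'
from scipy.spatial.transform import Rotation as Ro
def pose():
    s=get_state(); q=s["orientation"]; return s,np.array(s["tool_pos"]),Ro.from_quat([q[1],q[2],q[3],q[0]])
def st():
    s,p,R=pose(); M=R.as_matrix()
    print("t %.2f"%s["t"],"p",p.round(4),"yaw_y %.1f"%np.degrees(np.arctan2(M[1,1],M[0,1])),"z",M[:,2].round(3),"F",np.round(s["force"],1),"w %.3f=%.1fmm"%(s["width"],s["width"]*93),"q",np.round(s["qpos"],2))
def need(target,yaw=None,Rt=None):
    "units to reach target; turn = rotvec in tool frame, units"
    s,p,R=pose()
    if Rt is None and yaw is not None:
        a=np.radians(yaw); y=np.array([np.cos(a),np.sin(a),0]); z=np.array([0,0,-1.]); Rt=Ro.from_matrix(np.array([np.cross(y,z),y,z]).T)
    t=(R.inv()*Rt).as_rotvec()/.15 if Rt is not None else 0
    d=np.array(target)-p
    print("need turn",np.round(t,2),"shift now-frame",np.round(R.inv().apply(d)/.06,2), "after turn",np.round((Rt or R).inv().apply(d)/.06,2))
E
python3 -c "
from h import *
st(); need([.483,-.3635,.2],90)"
```

```text
t 1.35 p [0.5452 0.2026 0.2147] yaw_y 76.5 z [-0.003 -0.003 -1.   ] F [-0.3  1.5  0.3] w 1.006=93.5mm q [-0.47  0.43  0.02  1.94 -0.01  0.78  0.89]
need turn [-0.02 -0.02 -1.57] shift now-frame [-1.19 -9.42  0.28] after turn [ 1.04 -9.43  0.24]
```

arm_command(rows=[[0,0,-0.79,-0.1,-0.94,0,-1],[0,0,-0.79,0.05,-0.94,0,-1],[0,0,0,0.1,-0.94,0,-1],[0,0,0,0.1,-0.94,0,-1],[0,0,0,0.1,-0.94,0,-1],[0,0,0,0.1,-0.94,0,-1],[0,0,0,0.1,-0.94,0,-1],[0,0,0,0.1,-0.94,0,-1],[0,0,0,0.1,-0.94,0,-1],[0,0,0,0.1,-0.94,0,-1]])

```text
t: 2.6
tool_pos: [0.4827, -0.3794, 0.2147]
orientation: [-0.002, -0.005, 1.0, -0.001]
force: [0.8, -0.5, 0.1]
width: 1.003
```

```bash
python3 -c "
from h import *
st(); need([.483,-.3635,.01],90);cap('side','s1');crop('s1',250,270,450,400,4,'s1c')"
```

```text
t 2.60 p [ 0.4827 -0.3794  0.2147] yaw_y 90.5 z [-0.003 -0.003 -1.   ] F [ 0.8 -0.5  0.1] w 1.003=93.3mm q [ 0.56  0.47  0.01  1.87 -0.    0.81  2.16]
need turn [-0.02 -0.02  0.06] shift now-frame [-0.02  0.27  3.41] after turn [-0.    0.27  3.41]
```

View pics/s1.png

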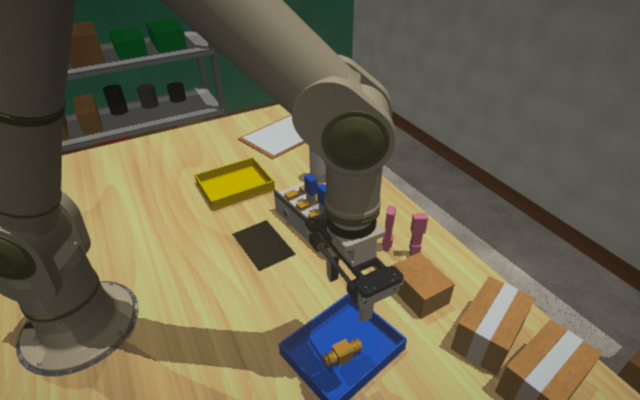

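The gripper hangs over the blue bin, with the union visible at (343,352). I'm descending on it now.

arm_command(rows=[[0,0,0,0,0.27,0.5,-1],[0,0,0,0,0,0.9,-1],[0,0,0,0,0,0.9,-1],[0,0,0,0,0,0.7,-1],[0,0,0,0,0,0.4,-1],[0,0,0,0,0,0,1],[0,0,0,0,0,0,1],[0,0,0,0,0,0,1],[0,0,0,0,0,0,1],[0,0,0,0,0,0,1]], newtons=25)

```text
t: 3.9
tool_pos: [0.4802, -0.3754, 0.0068]
orientation: [-0.0, 0.002, 1.0, -0.005]
force: [0.1, 1.3, -0.2]
width: 0.511
```

```bash
python3 -c "
from h import *
st(); need([.467,.04,.03],90)"
```

```text
t 3.90 p [ 0.4802 -0.3754  0.0068] yaw_y 89.8 z [-0.    -0.009 -1.   ] F [ 0.1  1.3 -0.2] w 0.511=47.5mm q [0.56 0.75 0.01 2.01 0.   0.37 2.13]
need turn [-0.06 -0.   -0.02] shift now-frame [ 0.24  6.92 -0.45] after turn [ 0.22  6.92 -0.39]
```

arm_command(rows=[[0,0,0,0,0.15,-0.03,1],[0,0,0,0,0,0,1],[0,0,0,0,0,0,1],[0,0,0,0,0,0,1]])

```text
t: 4.4
tool_pos: [0.4803, -0.3653, 0.0089]
orientation: [-0.0, 0.002, 1.0, -0.004]
force: [-0.3, 0.9, -0.0]
width: 0.347
```

```bash
python3 -c "
from h import *
st(); cap('side','s2')
cap('top','t2')"
```

```text
t 4.40 p [ 0.4803 -0.3653  0.0089] yaw_y 89.8 z [-0.    -0.009 -1.   ] F [-0.3  0.9 -0. ] w 0.347=32.3mm q [0.54 0.74 0.01 2.03 0.   0.37 2.12]
```

View pics/s2.png

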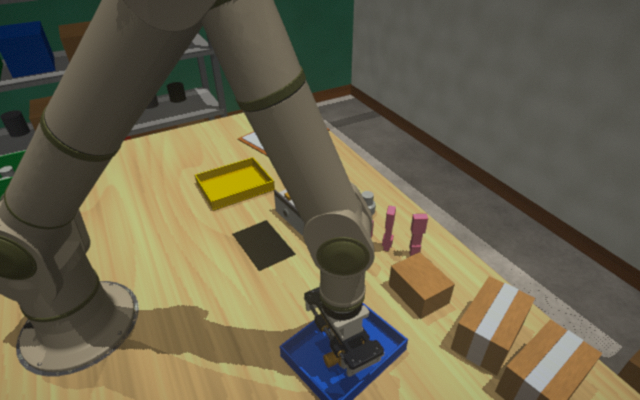

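Width is 32 mm, so the union is gripped. Next I lift it and carry it to the mat.

arm_command(rows=[[0,0,0,0,0,-0.5,1],[0,0,0,0,0,-0.8,1],[0,0,0,0,0.6,-0.4,1],[0,0,0,0,0.95,0,1],[0,0,0,0,0.95,0,1],[0,0,0,0,0.95,0,1],[0,0,0,0,0.95,0,1],[0,0,0,0,0.95,0,1],[0,0,0,0,0.95,0,1],[0,0,0,0,0.4,0,1]])

```text
t: 5.75
tool_pos: [0.4844, 0.0447, 0.1094]
orientation: [0.002, 0.006, 1.0, -0.005]
force: [0.6, -0.2, -2.4]
width: 0.344
```

```bash
python3 -c "
from h import *
st(); need([.465,.035,.009],90)"
```

```text
t 5.75 p [0.4844 0.0447 0.1094] yaw_y 89.3 z [ 0.004 -0.011 -1.   ] F [ 0.6 -0.2 -2.4] w 0.344=32.0mm q [-0.29  0.49  0.1   2.24 -0.1   0.41  1.45]
need turn [-0.07  0.03 -0.08] shift now-frame [ 0.33 -0.15  1.67] after turn [ 0.32 -0.16  1.67]
```

arm_command(rows=[[-0.07,0,-0.08,0.3,-0.15,0.4,1],[0,0,0,0,0,0.6,1],[0,0,0,0,0,0.4,1],[0,0,0,0,0,0.2,1],[0,0,0,0,0,0,1]])

```text
t: 6.38
tool_pos: [0.4683, 0.0391, 0.0116]
orientation: [0.004, -0.003, 1.0, 0.001]
force: [-0.3, 0.0, -1.7]
width: 0.34
```

```bash
python3 -c "
from h import *
st(); need([.465,.035,.008],90)"
```

```text
t 6.38 p [0.4683 0.0391 0.0116] yaw_y 90.4 z [ 0.008  0.001 -1.   ] F [-0.3  0.  -1.7] w 0.340=31.6mm q [-0.22  0.67  0.02  2.33 -0.12  0.13  1.5 ]
need turn [0.01 0.05 0.04] shift now-frame [ 0.06 -0.07  0.06] after turn [ 0.06 -0.07  0.06]
```

arm_command(rows=[[0,0,0,0,0,0.05,1],[0,0,0,0,0,0,-0.2],[0,0,0,0,0,0,-0.2],[0,0,0,0,0,0,-0.2],[0,0,0,0,0,0,-0.2],[0,0,0,0,0,-0.5,-0.2],[0,0,0,0,0,-0.9,-0.2],[0,0,0,0,0,-0.9,-0.2],[0,0,0,0,0,-0.9,-0.2],[0,0,0,0,0,-0.7,-0.2]])

```text
t: 7.62
tool_pos: [0.4656, 0.0385, 0.2495]
orientation: [0.003, -0.003, 1.0, 0.001]
force: [0.4, 0.5, -0.4]
width: 0.605
```

```bash
python3 -c "
from h import *
st(); need([.635,.067,.22],9.2); cap('side','s3');cap('top','t3')"
```

```text
t 7.62 p [0.4656 0.0385 0.2495] yaw_y 90.4 z [ 0.006  0.001 -1.   ] F [ 0.4  0.5 -0.4] w 0.605=56.3mm q [-0.32  0.25  0.15  2.15 -0.05  0.75  1.44]
need turn [0.04 0.03 9.44] shift now-frame [-2.82  0.46  0.51] after turn [0.02 2.86 0.49]
```

View pics/s3.png

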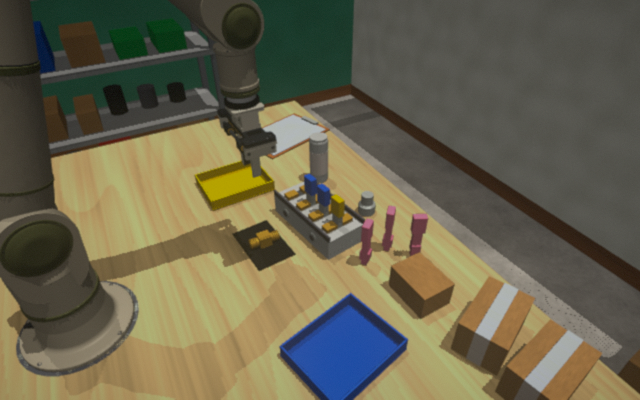

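The union rests on the mat at (263,238). Next is the yellow plug: I turn the tool to the body's x.

arm_command(rows=[[0,0,0.94,0,0,0,-0.2],[0,0,0.94,0,0,0,-0.2],[0,0,0.94,0,0,0,-0.2],[0,0,0.94,0,0,0,-0.2],[0,0,0.94,0,0,0,-0.2],[0,0,0.94,0,0,0,-0.2],[0,0,0.94,0,0,0,-0.2],[0,0,0.94,0,0,0,-0.2],[0,0,0.94,0,0,0,-0.2],[0,0,0.94,0,0,0,-0.2]])

```text
t: 8.98
tool_pos: [0.4622, 0.0379, 0.244]
orientation: [0.001, 0.663, 0.749, 0.001]
force: [-0.3, 1.0, -0.7]
width: 0.6
```

```bash
python3 -c "
from h import *
st(); need([.6526,-.0505,.22],9.2)"
```

```text
t 8.97 p [0.4622 0.0379 0.244 ] yaw_y 6.9 z [ 0.003 -0.    -1.   ] F [-0.3  1.  -0.7] w 0.600=55.8mm q [-0.59  0.27  0.49  2.17 -0.19  0.74  0.14]
need turn [ 0.02  0.01 -0.26] shift now-frame [-1.85  2.97  0.41] after turn [-1.96  2.9   0.4 ]
```

arm_command(rows=[[0,0,-0.26,-0.4,0.6,0,-0.2],[0,0,0,-0.5,0.7,0,-0.2],[0,0,0,-0.5,0.8,0,-0.2],[0,0,0,-0.5,0.8,0,-0.2],[0,0,0,0,0,0,-0.2]])

```text
t: 9.6
tool_pos: [0.654, -0.0492, 0.2376]
orientation: [-0.001, 0.647, 0.762, -0.002]
force: [-1.1, 0.5, -0.4]
width: 0.597
```

```bash
python3 -c "
from h import *
st(); need([.6526,-.0505,.113],9.2)
cap('top','t4');cap('side','s4');crop('s4',240,120,400,270,4,'s4c')"
```

```text
t 9.60 p [ 0.654  -0.0492  0.2376] yaw_y 9.4 z [-0.005 -0.001 -1.   ] F [-1.1  0.5 -0.4] w 0.597=55.6mm q [-0.3   0.53  0.45  1.76 -0.28  0.92  0.43]
need turn [-0.03  0.    0.02] shift now-frame [-0.02 -0.02  2.08] after turn [-0.02 -0.03  2.08]
```

View pics/s4c.png

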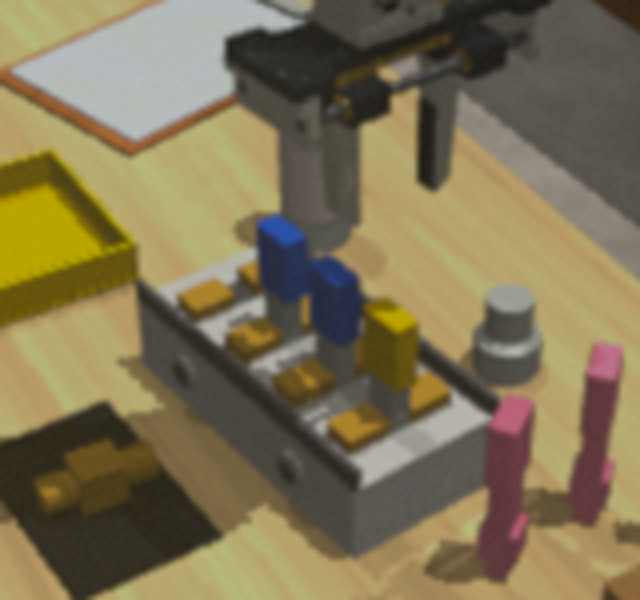

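arm_command(rows=[[0,0,0,0,0,0.6,-0.2],[0,0,0,0,0,0.8,-0.2],[0,0,0,0,0,0.5,-0.2],[0,0,0,0,0,0.18,-0.2],[0,0,0,0,0,0,-0.2]])

```text
t: 10.32
tool_pos: [0.6449, -0.0433, 0.1106]
orientation: [-0.004, 0.645, 0.764, -0.002]
force: [-0.3, 0.4, -0.3]
width: 0.603
```

```bash
python3 -c "
from h import *
st(); need([.6526,-.0505,.113],9.2)
cap('side','s5');crop('s5',260,120,420,260,4,'s5c')"
```

```text
t 10.32 p [ 0.6449 -0.0433  0.1106] yaw_y 9.6 z [-0.009  0.002 -1.   ] F [-0.3  0.4 -0.3] w 0.603=56.1mm q [-0.25  0.66  0.37  1.88 -0.37  0.67  0.5 ]
need turn [-0.06 -0.03  0.05] shift now-frame [-0.14  0.11 -0.04] after turn [-0.14  0.11 -0.04]
```

View pics/s5c.png

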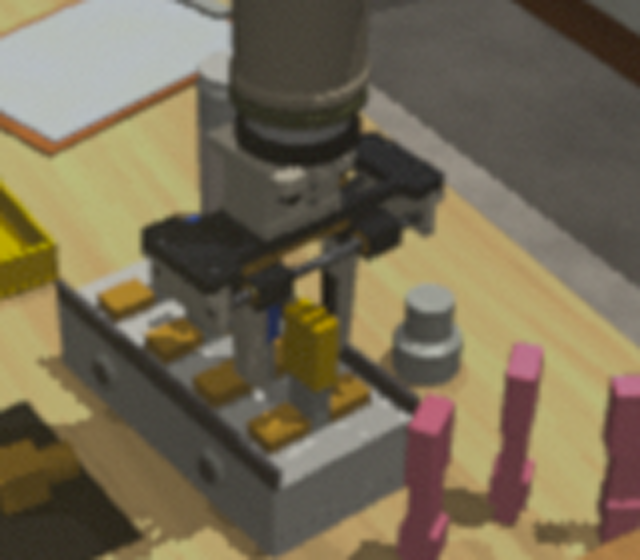

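arm_command(rows=[[-0.06,-0.03,0,-0.14,0.11,-0.04,-0.2],[0,0,0,0,0,0,-0.2]])

```text
t: 10.62
tool_pos: [0.6551, -0.0512, 0.1162]
orientation: [0.003, 0.645, 0.764, 0.002]
force: [0.2, 0.1, 0.7]
width: 0.601
```

arm_command(rows=[[0,0,0,0,0,0,1],[0,0,0,0,0,0,1],[0,0,0,0,0,0,1],[0,0,0,0,0,0,1],[0,0,0,0,0,0,1],[0,0,0,0,0,0,1]], newtons=40)

```text
t: 11.38
tool_pos: [0.6555, -0.0512, 0.1173]
orientation: [0.003, 0.645, 0.764, 0.002]
force: [-0.4, 0.3, 1.2]
width: 0.214
```

```bash
python3 -c "
from h import *
st(); need([.6526,-.0505,.113],9.2)"
```

```text
t 11.38 p [ 0.6555 -0.0512  0.1173] yaw_y 9.6 z [ 0.008 -0.    -1.   ] F [-0.4  0.3  1.2] w 0.214=19.9mm q [-0.24  0.66  0.37  1.87 -0.36  0.67  0.51]
need turn [0.05 0.01 0.05] shift now-frame [ 0.02 -0.05  0.07] after turn [ 0.02 -0.05  0.07]
```

Gripped at 19.9 mm, which is the head. Now I rock it one way.

arm_command(rows=[[0.4,0,0,0,0.1,0.004,1],[0.4,0,0,0,0.1,0.004,1],[0.4,0,0,0,0.1,0.004,1],[0,0,0,0,0,0,1]])

```text
t: 11.88
tool_pos: [0.6707, -0.0493, 0.1169]
orientation: [-0.059, 0.644, 0.76, -0.07]
force: [-1.3, 0.7, 1.1]
width: 0.214
```

```bash
cat >> h.py <<'E'
def rock(c,yaw,L=None,foot=.018):
    "tilt in body-x, pivot position implied by tool"
    s,p,R=pose(); M=R.as_matrix(); a=np.radians(yaw); bx=np.array([np.cos(a),np.sin(a),0]); by=np.array([-np.sin(a),np.cos(a),0]); z=-M[:,2]
    L=L or .099
    piv=p+M[:,2]*L
    print("tilt bx %.3f by %.3f"%(z@bx,z@by),"pivot err bx/by/z mm",np.round([(piv-c)@bx*1e3,(piv-c)@by*1e3,(piv[2]-foot)*1e3],1))
E
python3 -c "
from h import *
st(); rock(np.array([.6555,-.0512,.018]),9.4)"
```

```text
t 11.88 p [ 0.6707 -0.0493  0.1169] yaw_y 9.4 z [-0.179 -0.031 -0.983] F [-1.3  0.7  1.1] w 0.214=19.9mm q [-0.27  0.76  0.42  1.68 -0.3   0.95  0.43]
tilt bx 0.181 by 0.001 pivot err bx/by/z mm [-2.7 -0.7  1.5]
```

arm_command(rows=[[0,0,0,0,0.04,0,1],[-0.4,0,0,0,-0.1,0.004,1],[-0.4,0,0,0,-0.1,0.004,1],[-0.4,0,0,0,-0.1,0.004,1],[-0.4,0,0,0,-0.1,0.004,1],[-0.4,0,0,0,-0.1,0.004,1],[-0.4,0,0,0,-0.1,0.004,1],[0,0,0,0,0,0,1]])

```text
t: 12.88
tool_pos: [0.6392, -0.0543, 0.118]
orientation: [0.064, 0.643, 0.759, 0.073]
force: [-1.9, 1.3, 2.2]
width: 0.213
```

```bash
python3 -c "
from h import *
st(); rock(np.array([.6555,-.0512,.018]),9.4);cap('side','s6');crop('s6',260,120,420,260,4,'s6c')"
```

```text
t 12.88 p [ 0.6392 -0.0543  0.118 ] yaw_y 9.5 z [ 0.191  0.029 -0.981] F [-1.9  1.3  2.2] w 0.213=19.8mm q [-0.15  0.58  0.24  2.04 -0.47  0.38  0.63]
tilt bx -0.193 by 0.003 pivot err bx/by/z mm [ 2.6 -0.7  2.9]
```

View pics/s6c.png

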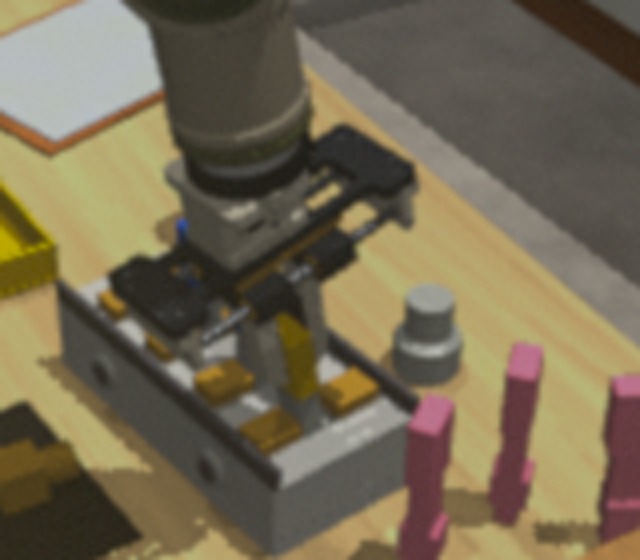

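arm_command(rows=[[0,0,0,0,-0.04,0,1],[0.43,0,0,0,0.11,0,1],[0.43,0,0,0,0.11,0,1],[0.43,0,0,0,0.11,0,1],[0,0,0,0,0,0,1]])

```text
t: 13.55
tool_pos: [0.6581, -0.0521, 0.1187]
orientation: [-0.0, 0.646, 0.763, -0.006]
force: [-0.1, 0.0, -1.7]
width: 0.212
```

```bash
python3 -c "
from h import *
st(); rock(np.array([.6555,-.0512,.018]),9.4);need([.6555,-.0512,.117],9.4)"
```

```text
t 13.55 p [ 0.6581 -0.0521  0.1187] yaw_y 9.5 z [-0.008 -0.009 -1.   ] F [-0.1  0.  -1.7] w 0.212=19.7mm q [-0.26  0.67  0.4   1.85 -0.36  0.7   0.51]
tilt bx 0.010 by 0.007 pivot err bx/by/z mm [ 1.5 -2.   1.8]
need turn [-0.06  0.05  0.01] shift now-frame [ 0.02 -0.04  0.03] after turn [ 0.02 -0.04  0.03]
```

Upright again. I pull slowly at first and watch the force.

arm_command(rows=[[-0.06,0.05,0,0.02,-0.04,0,1],[0,0,0,0,0,-0.15,1],[0,0,0,0,0,-0.2,1],[0,0,0,0,0,-0.2,1]])

```text
t: 14.05
tool_pos: [0.6537, -0.0521, 0.153]
orientation: [-0.0, 0.647, 0.763, 0.001]
force: [0.4, 0.1, -1.4]
width: 0.214
```

```bash
python3 -c "
from h import *
st(); need([.6555,-.0512,.117],9.4);cap('side','s7');crop('s7',260,120,420,260,4,'s7c')"
```

```text
t 14.05 p [ 0.6537 -0.0521  0.153 ] yaw_y 9.4 z [ 0.     0.001 -1.   ] F [ 0.4  0.1 -1.4] w 0.214=19.9mm q [-0.27  0.62  0.41  1.84 -0.35  0.75  0.5 ]
need turn [ 0.   -0.01  0.  ] shift now-frame [0.01 0.03 0.6 ] after turn [0.01 0.03 0.6 ]
```

View pics/s7c.png

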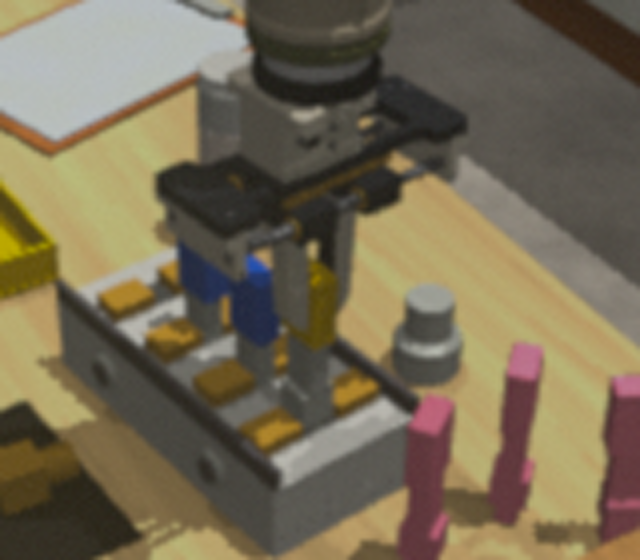

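The shoulder is clear of the keepers. I lift and carry it towards the yellow bin.

arm_command(rows=[[0,0,0,0,0,-0.5,1],[0,0,0,0,0,-0.7,1],[0,0,0,0,0,-0.8,1],[0,0,0,0,0,-0.6,1],[0,0,-0.5,0,0,0,1],[0,0,-0.9,0,0,0,1],[0,0,-0.9,0,0,0,1],[0,0,-0.9,0,0,0,1],[0,0,-0.9,0,0,0,1],[0,0,-0.9,0,0,0,1]])

```text
t: 15.35
tool_pos: [0.6536, -0.0532, 0.3237]
orientation: [0.006, 0.312, 0.95, 0.003]
force: [-0.3, 0.0, -1.5]
width: 0.217
```

arm_command(rows=[[0,0,-0.9,0,0,0,1],[0,0,-0.9,0,0,0,1],[0,0,-0.9,0,0,0,1],[0,0,-0.9,0,0,0,1],[0,0,-0.9,0,0,0,1],[0,0,0,0,0,0,1]])

```text
t: 16.1
tool_pos: [0.6525, -0.0545, 0.3274]
orientation: [0.009, -0.03, 1.0, 0.001]
force: [0.0, 0.0, -1.3]
width: 0.215
```

```bash
python3 -c "
from h import *
st(); need([.48,.336,.30],92);cap('top','t8')"
```

```text
t 16.10 p [ 0.6525 -0.0545  0.3274] yaw_y 93.5 z [ 0.017  0.002 -1.   ] F [ 0.   0.  -1.3] w 0.215=20.0mm q [-0.09  0.41  0.12  1.66 -0.06  1.05  1.69]
need turn [0.01 0.12 0.17] shift now-frame [2.48 6.67 0.42] after turn [2.65 6.61 0.46]
```

View pics/t8.png

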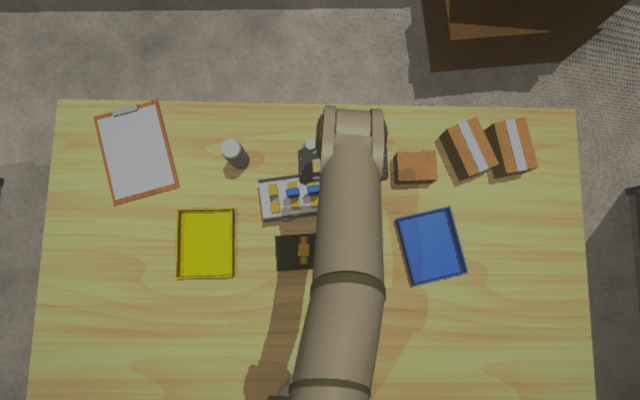

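Bins are unchanged: yellow at (205,243), blue at (431,246). I go to the yellow bin.

arm_command(rows=[[0,0.12,0.17,0.2,0.5,0,1],[0,0,0,0.35,0.9,0,1],[0,0,0,0.35,0.9,0,1],[0,0,0,0.35,0.9,0,1],[0,0,0,0.35,0.9,0,1],[0,0,0,0.35,0.9,0,1],[0,0,0,0.35,0.9,0,1],[0,0,0,0.3,0.7,0.3,1],[0,0,0,0,0,0,1]])

```text
t: 17.27
tool_pos: [0.484, 0.3495, 0.3106]
orientation: [0.002, 0.001, 1.0, 0.001]
force: [0.1, -1.6, -1.3]
width: 0.212
```

```bash
python3 -c "
from h import *
st(); need([.48,.336,.30],92)"
```

```text
t 17.27 p [0.484  0.3495 0.3106] yaw_y 89.9 z [ 0.004  0.002 -1.   ] F [ 0.1 -1.6 -1.3] w 0.212=19.7mm q [-0.74  0.35  0.02  1.8  -0.01  0.99  0.86]
need turn [ 0.02  0.02 -0.24] shift now-frame [ 0.07 -0.23  0.18] after turn [ 0.07 -0.22  0.18]
```

arm_command(rows=[[0,0,-0.24,0,-0.2,0,1],[0,0.8,0,0,0,0,1],[0,0.8,0,0,0,0,1],[0,0.8,0,0,0,0,1],[0,0.8,0,0,0,0,1],[0,0.8,0,0,0,0,1],[0,0.8,0,0,0,0,1],[0,0.8,0,0,0,0,1],[0,0,0,0,0,0,1]])

```text
t: 18.4
tool_pos: [0.4899, 0.3306, 0.3139]
orientation: [-0.413, -0.003, 0.911, -0.005]
force: [0.3, -1.2, -1.8]
width: 0.21
```

```bash
cat >> h.py <<'E'
def foot(L=.099):
    s,p,R=pose(); M=R.as_matrix(); f=p+M[:,2]*L; h=p-M[:,2]*(.135-L); print("foot",f.round(4),"head",h.round(4),"tilt deg",np.degrees(np.arccos(-M[2,2])).round(1))
    return f
def needfoot(t,L=.099):
    s,p,R=pose(); f=foot(L); print("shift units",np.round(R.inv().apply(np.array(t)-f)/.06,2))
E
python3 -c "
from h import *
st(); needfoot([.435,.336,.018]);cap('side','s9')"
```

```text
t 18.40 p [0.4899 0.3306 0.3139] yaw_y 90.5 z [-0.752 -0.011 -0.659] F [ 0.3 -1.2 -1.8] w 0.210=19.6mm q [-0.46  0.74 -0.05  1.37 -0.34  1.8   1.12]
foot [0.4154 0.3295 0.2486] head [0.517  0.331  0.3376] tilt deg 48.8
shift units [-3.11  0.13  2.29]
```

View pics/s9.png

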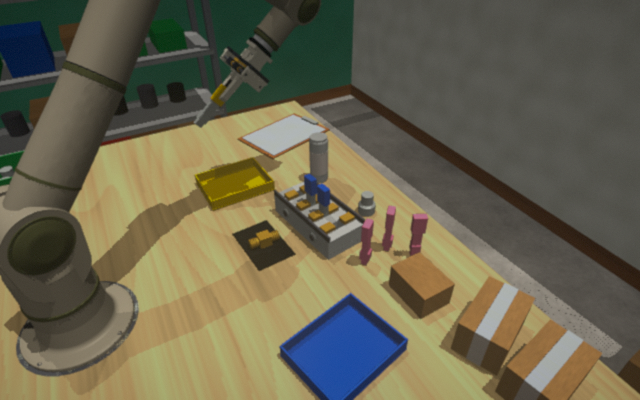

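arm_command(rows=[[0,0,0,-0.5,0.03,0.35,1],[0,0,0,-0.6,0.03,0.45,1],[0,0,0,-0.6,0.03,0.45,1],[0,0,0,-0.5,0.03,0.35,1],[0,0,0,-0.3,0,0.2,1],[0,0,0,0,0,0,1]])

```text
t: 19.2
tool_pos: [0.5131, 0.3395, 0.1347]
orientation: [-0.398, -0.004, 0.917, -0.002]
force: [0.2, -0.4, -1.0]
width: 0.215
```

```bash
python3 -c "
from h import *
st(); needfoot([.435,.336,.018]);cap('side','s10')"
```

```text
t 19.20 p [0.5131 0.3395 0.1347] yaw_y 90.5 z [-0.73  -0.007 -0.683] F [ 0.2 -0.4 -1. ] w 0.215=20.0mm q [-0.46  0.92 -0.05  1.42 -0.32  1.55  1.2 ]
foot [0.4408 0.3388 0.0671] head [0.5394 0.3397 0.1593] tilt deg 46.9
shift units [-0.53 -0.04  0.63]
```

View pics/s10.png

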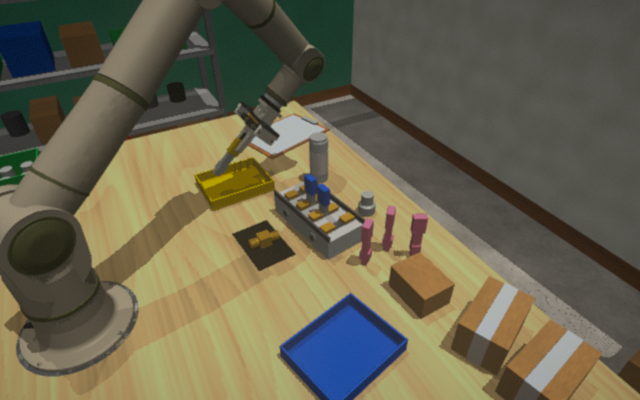

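arm_command(rows=[[0,0.7,0,-0.18,0,0,1],[0,0.7,0,-0.18,0,0,1],[0,0,0,-0.2,-0.04,0.3,1],[0,0,0,0,0,0,1]])

```text
t: 19.75
tool_pos: [0.5202, 0.3394, 0.1066]
orientation: [-0.488, -0.005, 0.873, -0.0]
force: [0.0, 0.4, -1.1]
width: 0.211
```

```bash
python3 -c "
from h import *
st(); needfoot([.43,.336,.018])"
```

```text
t 19.75 p [0.5202 0.3394 0.1066] yaw_y 90.5 z [-0.852 -0.005 -0.523] F [ 0.   0.4 -1.1] w 0.211=19.6mm q [-0.43  1.06 -0.08  1.29 -0.35  1.73  1.21]
foot [0.4358 0.3389 0.0549] head [0.5509 0.3396 0.1255] tilt deg 58.5
shift units [-0.47 -0.05  0.4 ]
```

arm_command(rows=[[0,0,0,-0.27,-0.03,0.2,1],[0,0,0,-0.2,-0.03,0.18,1],[0,0,0,0,0,0,1]])

```text
t: 20.12
tool_pos: [0.5154, 0.3366, 0.0712]
orientation: [-0.486, -0.006, 0.874, 0.0]
force: [0.4, -0.3, -0.5]
width: 0.214
```

```bash
python3 -c "
from h import *
st(); needfoot([.43,.336,.018]);cap('side','s11');crop('s11',170,90,330,220,5,'s11c')"
```

```text
t 20.12 p [0.5154 0.3366 0.0712] yaw_y 90.6 z [-0.85  -0.005 -0.528] F [ 0.4 -0.3 -0.5] w 0.214=19.9mm q [-0.43  1.1  -0.08  1.31 -0.35  1.67  1.23]
foot [0.4313 0.3361 0.0189] head [0.546  0.3368 0.0902] tilt deg 58.2
shift units [-0.   -0.    0.03]
```

View pics/s11c.png

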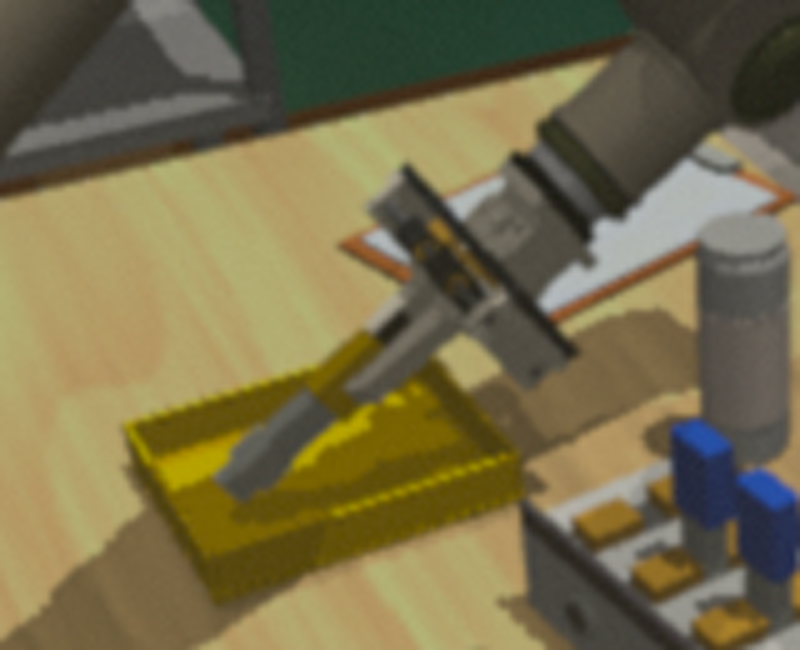

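The plug's foot is at the bin floor and it leans at 58°, with clear room. I release it and back off along the tool axis.

arm_command(rows=[[0,0,0,0,0,0,0.3],[0,0,0,0,0,0,0],[0,0,0,0,0,0,-0.2],[0,0,0,0,0,0,-0.2],[0,0,0,0,0,0,-0.2],[0,0,0,0.2,0,-0.4,-0.2],[0,0,0,0.4,0,-0.7,-0.2],[0,0,0,0.5,0,-0.7,-0.2],[0,0,0,0.7,0,-0.6,-0.2]])

```text
t: 21.3
tool_pos: [0.5556, 0.3385, 0.187]
orientation: [-0.491, -0.006, 0.871, -0.003]
force: [-2.1, 0.1, -1.5]
width: 0.598
```

```bash
python3 -c "
from h import *
st(); need([.645,.0085,.30],9.4);cap('side','s12');cap('top','t12')"
```

```text
t 21.30 p [0.5556 0.3385 0.187 ] yaw_y 90.8 z [-0.856 -0.012 -0.517] F [-2.1  0.1 -1.5] w 0.598=55.6mm q [-0.19  1.09 -0.6   1.15 -0.09  1.85  0.85]
need turn [-4.83 -5.62  8.57] shift now-frame [ 0.89 -5.52 -2.19] after turn [-5.67  0.57 -1.88]
```

View pics/s12.png

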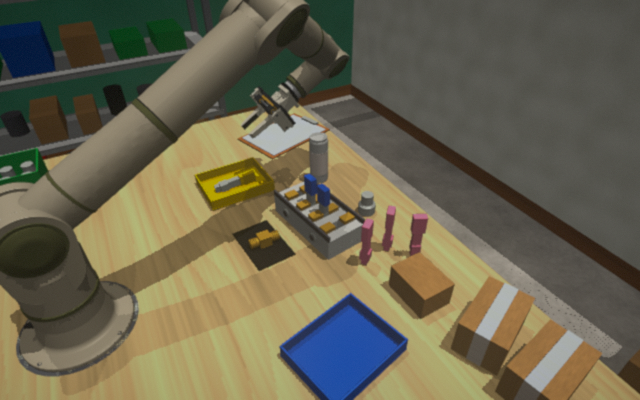

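View pics/t12.png

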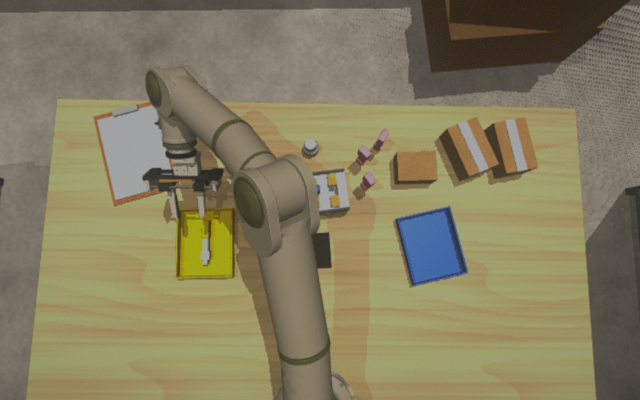

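The yellow plug lies along the bin's middle (top: head ≈(208,222), foot ≈(206,262)). I straighten the tool and go for the near blue plug (the second port from the right).

arm_command(rows=[[0,-0.5,0,0.3,0,-0.2,-0.2],[0,-0.9,0,0.3,0,-0.2,-0.2],[0,-0.9,0,0.2,0,-0.2,-0.2],[0,-0.9,0,0,0,-0.3,-0.2],[0,-0.9,0,0,0,-0.3,-0.2],[0,-0.9,0,0,0,-0.3,-0.2],[0,-0.9,0,0,0,-0.3,-0.2],[0,-0.9,0,0,0,0,-0.2],[0,0,0,0,0,0,-0.2]])

```text
t: 22.52
tool_pos: [0.5928, 0.3318, 0.3155]
orientation: [0.011, -0.005, 1.0, 0.004]
force: [0.5, 0.8, -0.3]
width: 0.604
```

```bash
python3 -c "
from h import *
st(); need([.645,.0085,.26],9.4)"
```

```text
t 22.52 p [0.5928 0.3318 0.3155] yaw_y 90.5 z [ 0.022  0.007 -1.   ] F [ 0.5  0.8 -0.3] w 0.604=56.1mm q [-0.25  0.5  -0.54  1.6   0.29  1.1   0.72]
need turn [0.15 0.09 9.44] shift now-frame [-0.8 -5.4  0.9] after turn [-5.46 -0.02  0.92]
```

arm_command(rows=[[0.15,0.09,0,-0.1,-0.6,0,-0.2],[0,0,0,-0.13,-0.9,0,-0.2],[0,0,0,-0.13,-0.9,0,-0.2],[0,0,0,-0.13,-0.9,0,-0.2],[0,0,0,-0.13,-0.9,0,-0.2],[0,0,0.5,-0.13,-0.9,0,-0.2],[0,0,0.95,0,0,0,-0.2],[0,0,0.95,0,0,0,-0.2],[0,0,0.95,0,0,0,-0.2],[0,0,0.95,0,0,0,-0.2]])

```text
t: 23.78
tool_pos: [0.6457, 0.0027, 0.3108]
orientation: [-0.011, 0.33, 0.944, -0.011]
force: [0.2, 0.4, -0.5]
width: 0.596
```

arm_command(rows=[[0,0,0.95,0,0,0,-0.2],[0,0,0.95,0,0,0,-0.2],[0,0,0.95,0,0,0,-0.2],[0,0,0.95,0,0,0,-0.2],[0,0,0.9,0,0,0,-0.2],[0,0,0,0,0,0,-0.2]])

```text
t: 24.52
tool_pos: [0.648, -0.0041, 0.3053]
orientation: [-0.015, 0.648, 0.761, -0.02]
force: [-0.1, -0.5, -0.2]
width: 0.604
```

```bash
python3 -c "
from h import *
st(); need([.6455,.0085,.22],9.4);cap('top','t13');crop('t13',170,195,250,290,6,'t13c')"
```

```text
t 24.52 p [ 0.648  -0.0041  0.3053] yaw_y 9.2 z [-0.048 -0.011 -0.999] F [-0.1 -0.5 -0.2] w 0.604=56.2mm q [ 0.02  0.45 -0.16  1.64  0.08  1.1  -0.  ]
need turn [-0.33  0.02 -0.02] shift now-frame [0.22 0.06 1.42] after turn [ 0.21 -0.01  1.42]
```

View pics/t13c.png

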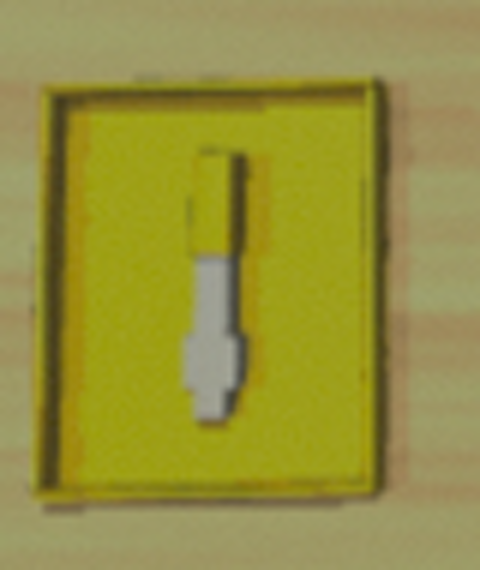

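The yellow plug lies wholly inside its bin. I descend on blue plug 2.

arm_command(rows=[[-0.33,0,0,0.21,0,0.4,-0.2],[0,0,0,0,0,0.8,-0.2],[0,0,0,0,0,0.4,-0.2],[0,0,0,0,0,0,-0.2]])

```text
t: 25.08
tool_pos: [0.6461, 0.0066, 0.2062]
orientation: [0.0, 0.644, 0.765, -0.001]
force: [0.7, -0.4, 0.6]
width: 0.599
```

```bash
python3 -c "
from h import *
st(); need([.6455,.008,.117],9.4)"
```

```text
t 25.07 p [0.6461 0.0066 0.2062] yaw_y 9.9 z [-0.001 -0.002 -1.   ] F [ 0.7 -0.4  0.6] w 0.599=55.7mm q [ 0.01  0.52 -0.16  1.79  0.11  0.84 -0.03]
need turn [-0.01  0.01  0.06] shift now-frame [ 0.03 -0.    1.49] after turn [ 0.03 -0.01  1.49]
```

arm_command(rows=[[0,0,0.06,0.03,0,0.5,-0.2],[0,0,0,0,0,0.5,-0.2],[0,0,0,0,0,0.4,-0.2],[0,0,0,0,0,0.05,-0.2],[0,0,0,0,0,0,-0.2]])

```text
t: 25.7
tool_pos: [0.6506, 0.007, 0.1227]
orientation: [0.002, 0.645, 0.764, 0.001]
force: [-0.1, -0.5, 0.3]
width: 0.594
```

```bash
python3 -c "
from h import *
st(); need([.6455,.008,.117],9.4)"
```

```text
t 25.70 p [0.6506 0.007  0.1227] yaw_y 9.7 z [ 0.005 -0.001 -1.   ] F [-0.1 -0.5  0.3] w 0.594=55.2mm q [-0.    0.62 -0.15  1.86  0.14  0.67 -0.06]
need turn [0.03 0.01 0.03] shift now-frame [ 0.03 -0.08  0.09] after turn [ 0.03 -0.08  0.1 ]
```

arm_command(rows=[[0.03,0,0.03,0.03,-0.08,0.09,-0.2],[0,0,0,0,0,0,-0.2],[0,0,0,0,0,0,1],[0,0,0,0,0,0,1],[0,0,0,0,0,0,1],[0,0,0,0,0,0,1],[0,0,0,0,0,0,1],[0,0,0,0,0,0,1]])

```text
t: 26.7
tool_pos: [0.6468, 0.008, 0.1203]
orientation: [0.002, 0.647, 0.763, 0.001]
force: [-0.3, -0.3, 0.1]
width: 0.211
```

```bash
python3 -c "
from h import *
st(); cap('side','s14');crop('s14',260,120,420,260,4,'s14c')"
```

```text
t 26.70 p [0.6468 0.008  0.1203] yaw_y 9.4 z [ 0.004 -0.001 -1.   ] F [-0.3 -0.3  0.1] w 0.211=19.6mm q [-0.01  0.62 -0.14  1.87  0.14  0.66 -0.07]
```

View pics/s14c.png

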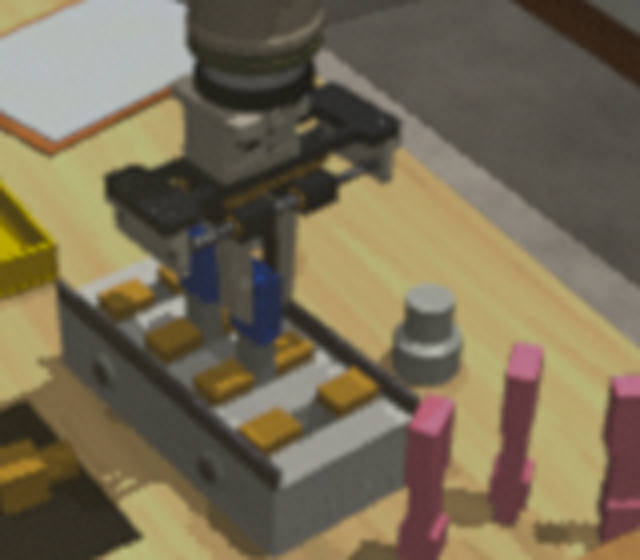

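Head gripped at 19.6 mm. I rock both ways.

arm_command(rows=[[0.4,0,0,0,0.11,0.004,1],[0.4,0,0,0,0.11,0.004,1],[0.4,0,0,0,0.11,0.004,1],[0,0,0,0,0.02,0,1]])

```text
t: 27.25
tool_pos: [0.663, 0.0103, 0.1198]
orientation: [-0.061, 0.644, 0.759, -0.073]
force: [-3.5, -1.2, 3.3]
width: 0.216
```

```bash
python3 -c "
from h import *
st(); rock(np.array([.6468,.008,.018]),9.4,.102)"
```

```text
t 27.25 p [0.663  0.0103 0.1198] yaw_y 9.3 z [-0.187 -0.033 -0.982] F [-3.5 -1.2  3.3] w 0.216=20.1mm q [-0.02  0.71 -0.14  1.67  0.12  0.96 -0.05]
tilt bx 0.190 by 0.002 pivot err bx/by/z mm [-3.  -0.6  1.6]
```

arm_command(rows=[[0,0,0,0,0.04,0,1],[-0.4,0,0,0,-0.11,0.004,1],[-0.4,0,0,0,-0.11,0.004,1],[-0.4,0,0,0,-0.11,0.004,1],[-0.4,0,0,0,-0.11,0.004,1],[-0.4,0,0,0,-0.11,0.004,1],[-0.4,0,0,0,-0.11,0.004,1],[0,0,0,0,-0.03,0,1]])

```text
t: 28.25
tool_pos: [0.6298, 0.005, 0.1219]
orientation: [0.063, 0.644, 0.759, 0.072]
force: [4.2, 0.8, -3.6]
width: 0.208
```

```bash
python3 -c "
from h import *
st(); rock(np.array([.6468,.008,.018]),9.4,.102)"
```

```text
t 28.25 p [0.6298 0.005  0.1219] yaw_y 9.4 z [ 0.188  0.029 -0.982] F [ 4.2  0.8 -3.6] w 0.208=19.3mm q [-0.    0.55 -0.13  2.05  0.17  0.36 -0.1 ]
tilt bx -0.190 by 0.002 pivot err bx/by/z mm [ 2.2 -0.4  3.8]
```

arm_command(rows=[[0.42,0,0,0,0.08,0,1],[0.42,0,0,0,0.11,0,1],[0.42,0,0,0,0.11,0,1],[0,0,0,0,0,0,1]])

```text
t: 28.75
tool_pos: [0.6464, 0.0081, 0.1225]
orientation: [-0.003, 0.647, 0.762, -0.005]
force: [0.5, -0.2, -2.3]
width: 0.213
```

```bash
python3 -c "
from h import *
st(); need([.6468,.008,.12],9.4)"
```

```text
t 28.75 p [0.6464 0.0081 0.1225] yaw_y 9.4 z [-0.011 -0.003 -1.   ] F [ 0.5 -0.2 -2.3] w 0.213=19.8mm q [-0.    0.62 -0.15  1.85  0.14  0.69 -0.07]
need turn [-0.07  0.01 -0.  ] shift now-frame [-0.    0.01  0.04] after turn [-0.    0.01  0.04]
```

arm_command(rows=[[-0.07,0,0,0,0,0,1],[0,0,0,0,0,-0.15,1],[0,0,0,0,0,-0.2,1],[0,0,0,0,0,-0.2,1],[0,0,0,0,0,-0.2,1]])

```text
t: 29.38
tool_pos: [0.6441, 0.0075, 0.1703]
orientation: [0.0, 0.647, 0.762, -0.001]
force: [0.9, -0.8, -1.9]
width: 0.212
```

```bash
python3 -c "
from h import *
st(); cap('side','s15');crop('s15',260,120,420,260,4,'s15c');cap('top','t15')"
```

```text
t 29.38 p [0.6441 0.0075 0.1703] yaw_y 9.4 z [-0.001 -0.002 -1.   ] F [ 0.9 -0.8 -1.9] w 0.212=19.7mm q [ 0.    0.56 -0.16  1.83  0.12  0.76 -0.06]
```

View pics/s15c.png

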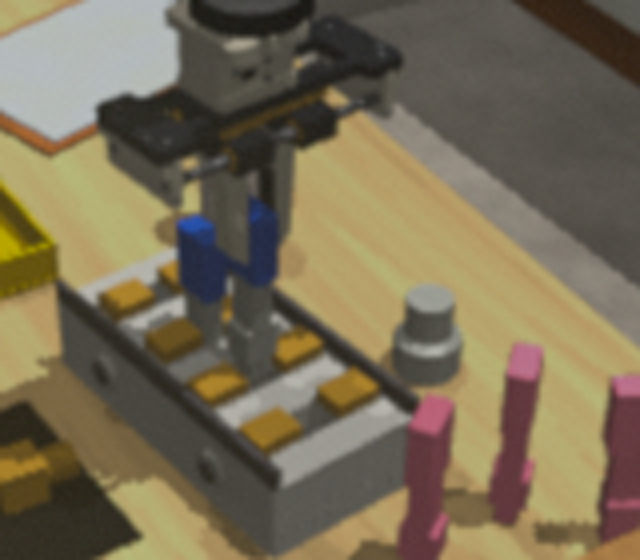

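Freed as well. I lift it, turn it, and check the blue bin before placing.

arm_command(rows=[[0,0,0,0,0,-0.5,1],[0,0,0,0,0,-0.8,1],[0,0,0,0,0,-0.8,1],[0,0,0,0,0,-0.5,1],[0,0,0.5,0,0,0,1],[0,0,0.9,0,0,0,1],[0,0,0.9,0,0,0,1],[0,0,0.9,0,0,0,1],[0,0,0.9,0,0,0,1],[0,0,0.9,0,0,0,1]])

```text
t: 30.72
tool_pos: [0.6421, 0.0074, 0.3309]
orientation: [0.0, 0.887, 0.462, -0.002]
force: [0.2, -0.0, -1.5]
width: 0.212
```

arm_command(rows=[[0,0,0.9,0,0,0,1],[0,0,0.9,0,0,0,1],[0,0,0.9,0,0,0,1],[0,0,0.9,0,0,0,1],[0,0,0.9,0,0,0,1],[0,0,0.9,0,0,0,1],[0,0,0.3,0,0,0,1],[0,0,0,0,0,0,1]])

```text
t: 31.72
tool_pos: [0.6395, 0.008, 0.3284]
orientation: [0.001, 0.999, 0.038, -0.004]
force: [-0.3, -0.3, -0.9]
width: 0.212
```

```bash
python3 -c "
from h import *
st(); need([.52,-.378,.31],-83);cap('top','t16');crop('t16',385,195,485,295,6,'t16c')"
```

```text
t 31.73 p [0.6395 0.008  0.3284] yaw_y -85.6 z [-0.008 -0.002 -1.   ] F [-0.3 -0.3 -0.9] w 0.212=19.7mm q [-0.25  0.4   0.22  1.68 -0.1   1.08 -1.5 ]
need turn [ 0.01  0.06 -0.3 ] shift now-frame [-2.48  6.26  0.34] after turn [-2.76  6.14  0.31]
```

View pics/t16c.png

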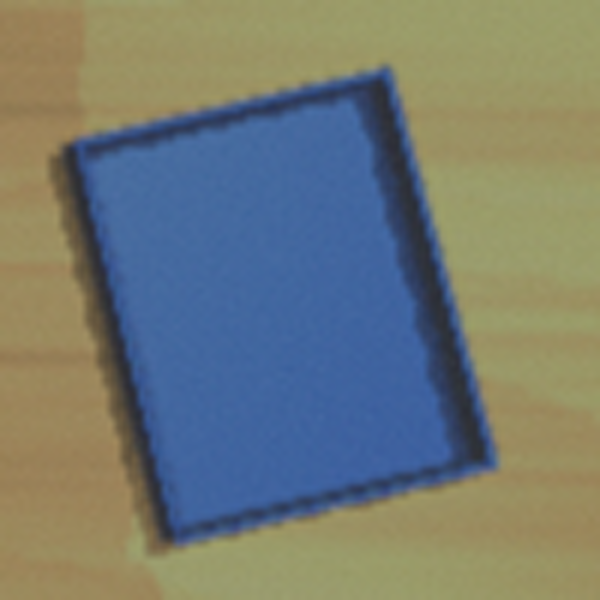

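arm_command(rows=[[0,0,-0.3,-0.2,0.5,0,1],[0,0,0,-0.4,0.85,0,1],[0,0,0,-0.4,0.85,0,1],[0,0,0,-0.4,0.85,0,1],[0,0,0,-0.4,0.85,0,1],[0,0,0,-0.4,0.85,0,1],[0,0,0,-0.4,0.85,0,1],[0,0,0,-0.2,0.5,0,1],[0,0,0,0,0,0,1]])

```text
t: 32.9
tool_pos: [0.515, -0.3869, 0.3289]
orientation: [0.001, 0.998, 0.069, -0.004]
force: [0.3, -0.0, -1.9]
width: 0.213
```

arm_command(rows=[[0,-0.8,0,0,0,0,1],[0,-0.8,0,0,0,0,1],[0,-0.8,0,0,0,0,1],[0,-0.8,0,0,0,0,1],[0,-0.8,0,0,0,0,1],[0,-0.8,0,0,0,0,1],[0,0,0,0,0,0,1]])

```text
t: 33.78
tool_pos: [0.5192, -0.3792, 0.328]
orientation: [0.025, 0.929, 0.071, -0.363]
force: [0.3, -0.2, -2.1]
width: 0.211
```

```bash
python3 -c "
from h import *
st(); needfoot([.438,-.391,.05],.102);cap('side','s17')"
```

```text
t 33.77 p [ 0.5192 -0.3792  0.328 ] yaw_y -81.4 z [-0.671 -0.098 -0.735] F [ 0.3 -0.2 -2.1] w 0.211=19.7mm q [ 0.16  0.74  0.4   1.33  0.18  1.71 -0.9 ]
foot [ 0.4508 -0.3892  0.253 ] head [ 0.5414 -0.376   0.3522] tilt deg 42.7
shift units [2.14 0.01 2.63]
```

View pics/s17.png

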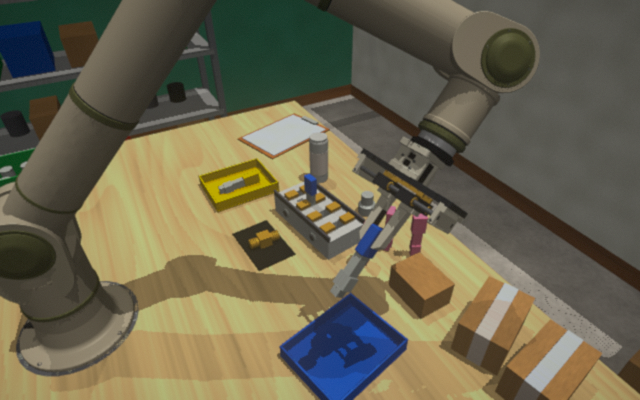

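Plug leaning over the blue bin; the carton has clear room. Yellow bin appears shifted a little (knocked), its plug still inside. Descending.

arm_command(rows=[[0,0,0,0.4,0,0.5,1],[0,0,0,0.5,0,0.6,1],[0,0,0,0.5,0,0.6,1],[0,0,0,0.45,0,0.55,1],[0,0,0,0.2,0,0.2,1],[0,-0.8,0,0.2,0,0,1],[0,-0.8,0,0.2,0,0,1],[0,0,0,0,0,0,1]])

```text
t: 34.83
tool_pos: [0.5307, -0.3827, 0.1278]
orientation: [0.036, 0.887, 0.062, -0.457]
force: [-0.5, -0.2, -1.9]
width: 0.212
```

```bash
python3 -c "
from h import *
st(); needfoot([.438,-.391,.018],.102);cap('side','s18');crop('s18',260,200,460,370,4,'s18c')"
```

```text
t 34.83 p [ 0.5307 -0.3827  0.1278] yaw_y -81.8 z [-0.805 -0.12  -0.58 ] F [-0.5 -0.2 -1.9] w 0.212=19.7mm q [ 0.15  1.05  0.39  1.33  0.18  1.61 -1.  ]
foot [ 0.4485 -0.395   0.0686] head [ 0.5572 -0.3787  0.1469] tilt deg 54.5
shift units [ 0.59 -0.1   0.62]
```

View pics/s18c.png

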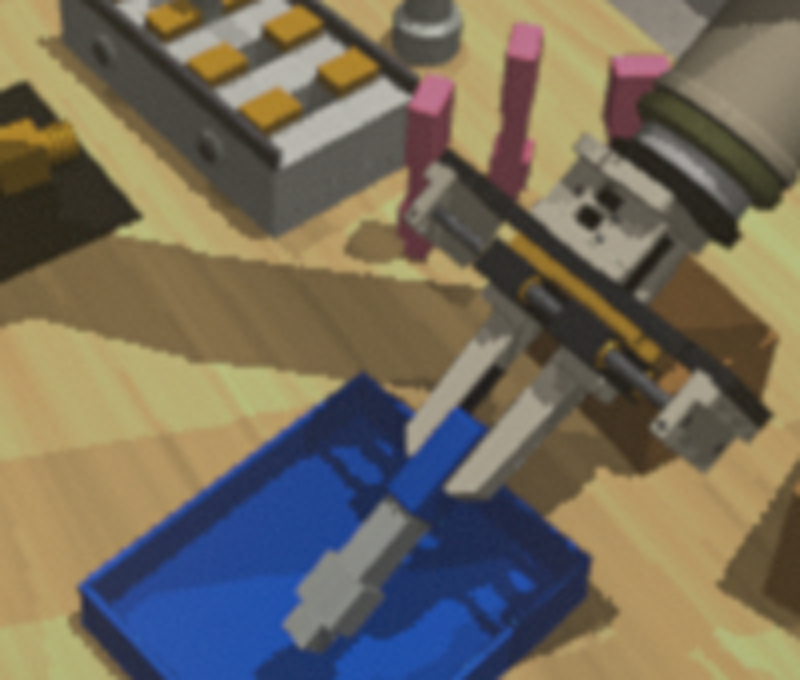

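arm_command(rows=[[0,-0.3,0,0.3,-0.05,0.25,1],[0,0,0,0.22,-0.05,0.25,1],[0,0,0,0,0,0,1]])

```text
t: 35.25
tool_pos: [0.5224, -0.3829, 0.0931]
orientation: [0.04, 0.88, 0.057, -0.469]
force: [0.2, 0.7, -0.1]
width: 0.216
```

```bash
python3 -c "
from h import *
st(); needfoot([.438,-.391,.018],.102)"
```

```text
t 35.25 p [ 0.5224 -0.3829  0.0931] yaw_y -82.1 z [-0.821 -0.123 -0.557] F [ 0.2  0.7 -0.1] w 0.216=20.1mm q [ 0.15  1.09  0.39  1.34  0.18  1.58 -1.03]
foot [ 0.4387 -0.3955  0.0363] head [ 0.5495 -0.3788  0.1115] tilt deg 56.2
shift units [ 0.25 -0.08  0.17]
```

arm_command(rows=[[0,-0.2,0,0.22,-0.06,0.17,1],[0,0,0,0.03,0,0.02,1],[0,0,0,0,0,0,1]])

```text
t: 35.62
tool_pos: [0.5212, -0.3808, 0.0759]
orientation: [0.041, 0.874, 0.055, -0.481]
force: [0.3, -0.6, -1.6]
width: 0.215
```

```bash
python3 -c "
from h import *
st(); needfoot([.438,-.391,.018],.102)"
```

```text
t 35.62 p [ 0.5212 -0.3808  0.0759] yaw_y -82.2 z [-0.836 -0.126 -0.534] F [ 0.3 -0.6 -1.6] w 0.215=20.0mm q [ 0.15  1.13  0.39  1.33  0.18  1.59 -1.04]
foot [ 0.436  -0.3936  0.0214] head [ 0.5488 -0.3767  0.0936] tilt deg 57.7
shift units [ 0.07 -0.04 -0.  ]
```

Foot about 3 mm above the resting height. I release and back off.

arm_command(rows=[[0,0,0,0.03,0,0,1],[0,0,0,0,0,0,0.3],[0,0,0,0,0,0,-0.1],[0,0,0,0,0,0,-0.2],[0,0,0,0,0,0,-0.2],[0,0,0,0,0,0,-0.2],[0,0,0,-0.2,0,-0.4,-0.2],[0,0,0,-0.5,0,-0.7,-0.2],[0,0,0,-0.6,0,-0.6,-0.2],[0,0,0,-0.7,0,-0.4,-0.2]])

```text
t: 36.88
tool_pos: [0.5639, -0.3711, 0.2448]
orientation: [0.04, 0.872, 0.056, -0.484]
force: [-0.1, 0.7, -0.2]
width: 0.601
```

```bash
python3 -c "
from h import *
st(); need([.637,.067,.26],9.4);cap('side','s19')"
```

```text
t 36.88 p [ 0.5639 -0.3711  0.2448] yaw_y -82.2 z [-0.84  -0.123 -0.528] F [-0.1  0.7 -0.2] w 0.601=55.9mm q [ 0.11  1.01  0.47  1.18  0.2   1.86 -0.92]
need turn [-5.29  5.29 -9.7 ] shift now-frame [ 0.85 -7.06 -2.06] after turn [ 7.    2.39 -0.25]
```

View pics/s19.png

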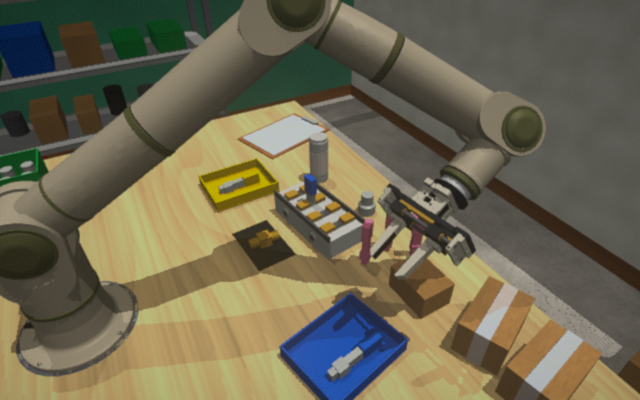

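Blue plug 2 lies in its bin (side ≈(360,357)). Now I return for the last blue plug.

arm_command(rows=[[0,0.5,0,-0.1,0,-0.2,-0.2],[0,0.9,0,-0.1,0,-0.2,-0.2],[0,0.9,0,0,0,-0.2,-0.2],[0,0.9,0,0,0,-0.2,-0.2],[0,0.9,0,0,0,-0.2,-0.2],[0,0.9,0,0,0,-0.2,-0.2],[0,0.9,0,0,0,-0.2,-0.2],[0,0.8,0,0,0,0,-0.2],[0,0,0,0,0,0,-0.2]])

```text
t: 38.05
tool_pos: [0.6072, -0.3651, 0.331]
orientation: [0.012, 0.998, 0.067, 0.016]
force: [-0.2, 0.7, -0.1]
width: 0.604
```

```bash
python3 -c "
from h import *
st(); need([.637,.067,.3],9.4)"
```

```text
t 38.05 p [ 0.6072 -0.3651  0.331 ] yaw_y -82.3 z [ 0.033 -0.021 -0.999] F [-0.2  0.7 -0.1] w 0.604=56.1mm q [ 0.26  0.48  0.32  1.56 -0.16  1.09 -0.82]
need turn [  0.29  -0.02 -10.67] shift now-frame [ 1.44 -7.08  0.38] after turn [7.02 1.67 0.52]
```

arm_command(rows=[[0.29,0,0,0.1,-0.5,0,-0.2],[0,0,0,0.19,-0.95,0,-0.2],[0,0,0,0.19,-0.95,0,-0.2],[0,0,0,0.19,-0.95,0,-0.2],[0,0,0,0.19,-0.95,0,-0.2],[0,0,0,0.19,-0.95,0,-0.2],[0,0,0,0.19,-0.95,0,-0.2],[0,0,-0.5,0.19,-0.9,0,-0.2],[0,0,-0.95,0,0,0,-0.2],[0,0,-0.95,0,0,0,-0.2]])

```text
t: 39.3
tool_pos: [0.6329, 0.1108, 0.3321]
orientation: [-0.018, 0.965, 0.263, -0.003]
force: [-0.2, -0.9, 0.7]
width: 0.601
```

arm_command(rows=[[0,0,-0.95,0,0,0,-0.2],[0,0,-0.95,0,0,0,-0.2],[0,0,-0.95,0,0,0,-0.2],[0,0,-0.95,0,0,0,-0.2],[0,0,-0.95,0,0,0,-0.2],[0,0,-0.95,0,0,0,-0.2],[0,0,-0.95,0,0,0,-0.2],[0,0,-0.95,0,0,0,-0.2],[0,0,-0.5,0,0,0,-0.2],[0,0,0,0,0,0,-0.2]])

```text
t: 40.55
tool_pos: [0.6249, 0.1412, 0.3208]
orientation: [-0.034, 0.613, 0.789, -0.007]
force: [-0.3, 0.3, 0.1]
width: 0.601
```

```bash
python3 -c "
from h import *
st(); need([.637,.067,.21],9.4);cap('top','t20')"
```

```text
t 40.55 p [0.6249 0.1412 0.3208] yaw_y 14.4 z [-0.063  0.031 -0.998] F [-0.3  0.3  0.1] w 0.601=55.9mm q [-0.16  0.44 -0.18  1.64  0.03  1.13 -0.09]
need turn [-0.37 -0.29  0.57] shift now-frame [-1.33 -0.01  1.79] after turn [-1.25 -0.    1.85]
```

View pics/t20.png

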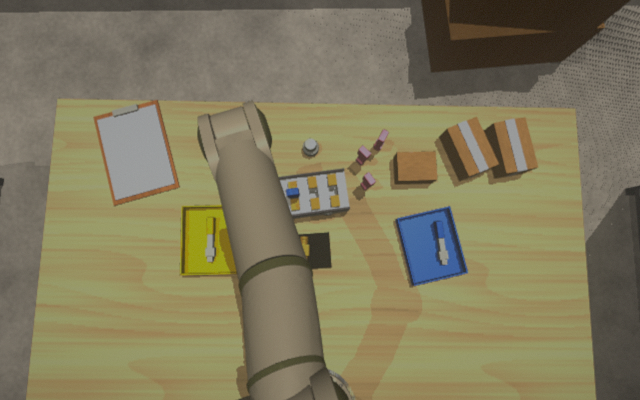

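Both placed plugs are inside their bins; the yellow bin moved about 4 px to the right along with its plug. I align over the last plug.

arm_command(rows=[[-0.37,-0.29,0.57,-0.5,0,0,-0.2],[0,0,0,-0.5,0,0.6,-0.2],[0,0,0,-0.2,0,0.7,-0.2],[0,0,0,0,0,0.4,-0.2],[0,0,0,0,0,0,-0.2]])

```text
t: 41.22
tool_pos: [0.6388, 0.0747, 0.2135]
orientation: [-0.001, 0.65, 0.76, -0.001]
force: [0.4, 0.5, 0.2]
width: 0.601
```

```bash
python3 -c "
from h import *
st(); need([.637,.067,.118],9.4)"
```

```text
t 41.23 p [0.6388 0.0747 0.2135] yaw_y 9.0 z [-0.004 -0.001 -1.   ] F [0.4 0.5 0.2] w 0.601=55.9mm q [-0.12  0.51 -0.13  1.79  0.08  0.85 -0.13]
need turn [-0.02  0.   -0.05] shift now-frame [-0.12 -0.04  1.59] after turn [-0.12 -0.05  1.59]
```

arm_command(rows=[[0,0,-0.05,-0.12,-0.05,0.2,-0.2],[0,0,0,0,0,0.6,-0.2],[0,0,0,0,0,0.5,-0.2],[0,0,0,0,0,0.2,-0.2],[0,0,0,0,0,0,-0.2]])

```text
t: 41.85
tool_pos: [0.6391, 0.0677, 0.1246]
orientation: [0.001, 0.647, 0.763, 0.001]
force: [-0.4, -0.2, 0.8]
width: 0.601
```

```bash
python3 -c "
from h import *
st(); need([.637,.067,.118],9.4)"
```

```text
t 41.85 p [0.6391 0.0677 0.1246] yaw_y 9.4 z [ 0.002  0.    -1.   ] F [-0.4 -0.2  0.8] w 0.601=55.9mm q [-0.12  0.61 -0.12  1.87  0.11  0.66 -0.13]
need turn [0.01 0.   0.  ] shift now-frame [-0.01 -0.04  0.11] after turn [-0.01 -0.04  0.11]
```

arm_command(rows=[[0,0,0,0,-0.04,0.1,-0.2],[0,0,0,0,0,0,-0.2],[0,0,0,0,0,0,1],[0,0,0,0,0,0,1],[0,0,0,0,0,0,1],[0,0,0,0,0,0,1],[0,0,0,0,0,0,1],[0,0,0,0,0,0,1]])

```text
t: 42.85
tool_pos: [0.6382, 0.0676, 0.1218]
orientation: [0.002, 0.647, 0.763, 0.002]
force: [-0.8, 0.4, -0.2]
width: 0.21
```

```bash
python3 -c "
from h import *
st(); cap('side','s21');crop('s21',260,120,420,260,4,'s21c')"
```

```text
t 42.85 p [0.6382 0.0676 0.1218] yaw_y 9.4 z [ 0.007  0.001 -1.   ] F [-0.8  0.4 -0.2] w 0.210=19.6mm q [-0.12  0.61 -0.12  1.88  0.11  0.65 -0.14]
```

View pics/s21c.png

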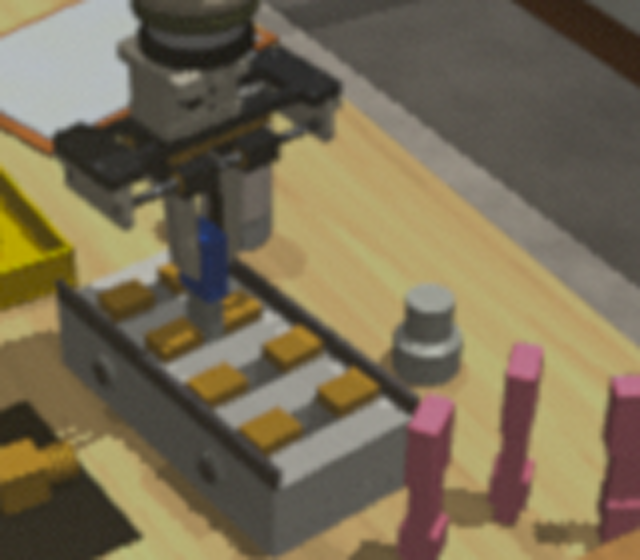

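arm_command(rows=[[0.42,0,0,0,0.12,0.004,1],[0.42,0,0,0,0.12,0.004,1],[0.42,0,0,0,0.12,0.004,1],[0,0,0,0,0.03,0,1]])

```text
t: 43.4
tool_pos: [0.6553, 0.0702, 0.1212]
orientation: [-0.064, 0.644, 0.759, -0.077]
force: [-6.6, -0.0, 5.9]
width: 0.215
```

```bash
python3 -c "
from h import *
st(); rock(np.array([.6382,.0676,.018]),9.4,.104)"
```

```text
t 43.40 p [0.6553 0.0702 0.1212] yaw_y 9.4 z [-0.197 -0.033 -0.98 ] F [-6.6 -0.   5.9] w 0.215=20.0mm q [-0.12  0.71 -0.12  1.67  0.08  0.97 -0.11]
tilt bx 0.199 by 0.001 pivot err bx/by/z mm [-3.5 -0.3  1.3]
```

arm_command(rows=[[0,0,0,0,0.03,0,1],[-0.42,0,0,0,-0.11,0.004,1],[-0.42,0,0,0,-0.11,0.004,1],[-0.42,0,0,0,-0.11,0.004,1],[-0.42,0,0,0,-0.11,0.004,1],[-0.42,0,0,0,-0.11,0.004,1],[-0.42,0,0,0,-0.11,0.004,1],[0,0,0,0,-0.03,0,1]])

```text
t: 44.4
tool_pos: [0.62, 0.0644, 0.123]
orientation: [0.063, 0.644, 0.759, 0.075]
force: [4.9, 0.5, -1.2]
width: 0.215
```

```bash
python3 -c "
from h import *
st(); rock(np.array([.6382,.0676,.018]),9.4,.104)"
```

```text
t 44.40 p [0.62   0.0644 0.123 ] yaw_y 9.3 z [ 0.192  0.032 -0.981] F [ 4.9  0.5 -1.2] w 0.215=20.0mm q [-0.14  0.54 -0.08  2.07  0.15  0.34 -0.18]
tilt bx -0.195 by 0.000 pivot err bx/by/z mm [ 1.8 -0.2  3. ]
```

arm_command(rows=[[0.42,0,0,0,0.09,0,1],[0.42,0,0,0,0.12,0,1],[0.42,0,0,0,0.12,0,1],[0,0,0,0,0,0,1]])

```text
t: 44.9
tool_pos: [0.6392, 0.0679, 0.125]
orientation: [-0.002, 0.647, 0.763, -0.002]
force: [-0.2, -1.0, -2.0]
width: 0.212
```

```bash
python3 -c "
from h import *
st(); need([.6375,.0676,.122],9.4)"
```

```text
t 44.90 p [0.6392 0.0679 0.125 ] yaw_y 9.4 z [-0.007 -0.001 -1.   ] F [-0.2 -1.  -2. ] w 0.212=19.7mm q [-0.11  0.61 -0.12  1.86  0.11  0.68 -0.14]
need turn [-0.04 -0.   -0.  ] shift now-frame [-0.   -0.03  0.05] after turn [-0.   -0.03  0.05]
```

arm_command(rows=[[-0.04,0,0,0,-0.03,0,1],[0,0,0,0,0,-0.15,1],[0,0,0,0,0,-0.2,1],[0,0,0,0,0,-0.2,1],[0,0,0,0,0,-0.2,1]])

```text
t: 45.52
tool_pos: [0.6355, 0.0672, 0.1727]
orientation: [-0.0, 0.647, 0.763, 0.0]
force: [-0.0, 1.4, -0.9]
width: 0.211
```

```bash
python3 -c "
from h import *
st(); cap('side','s22');crop('s22',260,120,420,260,4,'s22c')"
```

```text
t 45.52 p [0.6355 0.0672 0.1727] yaw_y 9.4 z [-0.  0. -1.] F [-0.   1.4 -0.9] w 0.211=19.6mm q [-0.11  0.55 -0.13  1.84  0.1   0.76 -0.13]
```

View pics/s22c.png

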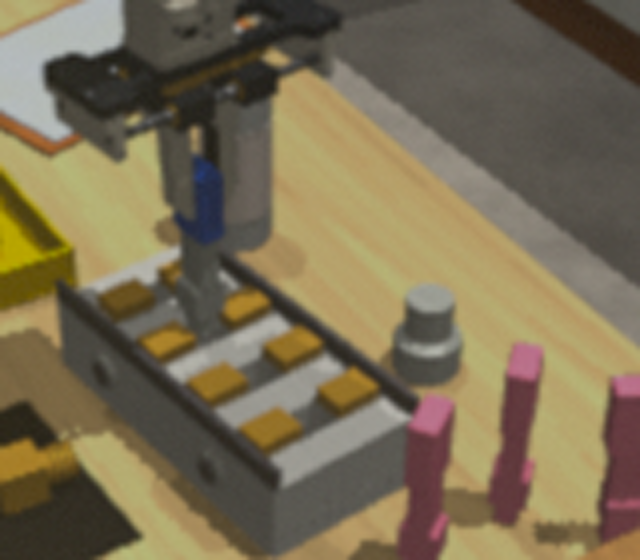

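Freed. I lift it and turn.

arm_command(rows=[[0,0,0,0,0,-0.5,1],[0,0,0,0,0,-0.8,1],[0,0,0,0,0,-0.8,1],[0,0,0,0,0,-0.5,1],[0,0,0.5,0,0,0,1],[0,0,0.9,0,0,0,1],[0,0,0.9,0,0,0,1],[0,0,0.9,0,0,0,1],[0,0,0.9,0,0,0,1],[0,0,0.9,0,0,0,1]])

```text
t: 46.82
tool_pos: [0.6351, 0.067, 0.3409]
orientation: [0.001, 0.887, 0.463, 0.004]
force: [0.1, -0.2, -1.3]
width: 0.208
```

arm_command(rows=[[0,0,0.9,0,0,0,1],[0,0,0.9,0,0,0,1],[0,0,0.9,0,0,0,1],[0,0,0.9,0,0,0,1],[0,0,0.9,0,0,0,1],[0,0,0.9,0,0,0,1],[0,0,0,0,0,0,1]])

```text
t: 47.7
tool_pos: [0.6338, 0.0676, 0.3432]
orientation: [-0.002, 0.998, 0.063, 0.005]
force: [0.4, 0.1, -0.5]
width: 0.213
```

```bash
python3 -c "
from h import *
st(); need([.51,-.32,.32],-83);cap('top','t23');crop('t23',385,195,485,295,6,'t23c')
cap('side','s23')"
```

```text
t 47.70 p [0.6338 0.0676 0.3432] yaw_y -82.8 z [ 0.009  0.004 -1.   ] F [ 0.4  0.1 -0.5] w 0.213=19.8mm q [-0.36  0.38  0.23  1.68 -0.1   1.08 -1.54]
need turn [-0.02 -0.06  0.03] shift now-frame [-2.86  6.15  0.34] after turn [-2.84  6.16  0.39]
```

View pics/t23c.png

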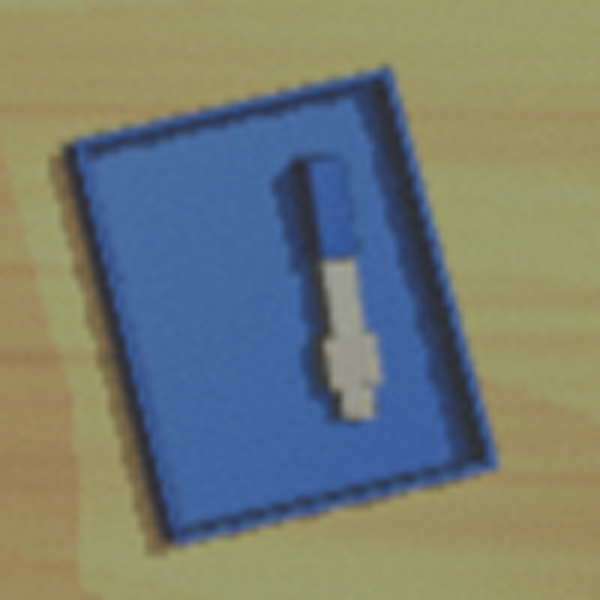

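```bash
python3 -c "
from h import *
for p in((218,425),(190,165),(358,420),(325,160)): print(ray('t23',385+p[0]/6,195+p[1]/6,.02))"
```

```text
[ 0.4306 -0.3235  0.02  ]
[ 0.5635 -0.3114  0.02  ]
[ 0.434  -0.3955  0.02  ]
[ 0.5671 -0.3818  0.02  ]
```

arm_command(rows=[[0,0,0,-0.2,0.5,0,1],[0,0,0,-0.4,0.85,0,1],[0,0,0,-0.4,0.85,0,1],[0,0,0,-0.4,0.85,0,1],[0,0,0,-0.4,0.85,0,1],[0,0,0,-0.4,0.85,0,1],[0,0,0,-0.4,0.85,0,1],[0,0,0,-0.2,0.5,0,1],[0,0,0,0,0,0,1]])

```text
t: 48.92
tool_pos: [0.5152, -0.3294, 0.3411]
orientation: [-0.001, 0.997, 0.078, 0.006]
force: [0.2, 0.0, -0.7]
width: 0.213
```

arm_command(rows=[[0,-0.8,0,0,0,0,1],[0,-0.8,0,0,0,0,1],[0,-0.8,0,0,0,0,1],[0,-0.8,0,0,0,0,1],[0,-0.8,0,0,0,0,1],[0,-0.8,0,0,0,0,1],[0,0,0,0,0,0,1]])

```text
t: 49.8
tool_pos: [0.5192, -0.3222, 0.341]
orientation: [0.027, 0.932, 0.083, -0.353]
force: [-0.1, 0.2, -2.3]
width: 0.213
```

```bash
python3 -c "
from h import *
st(); needfoot([.438,-.32,.06],.104)"
```

```text
t 49.80 p [ 0.5192 -0.3222  0.341 ] yaw_y -80.0 z [-0.653 -0.108 -0.749] F [-0.1  0.2 -2.3] w 0.213=19.8mm q [ 0.08  0.69  0.41  1.4   0.15  1.7  -0.94]
foot [ 0.4512 -0.3335  0.2631] head [ 0.5394 -0.3189  0.3642] tilt deg 41.5
shift units [ 2.11 -0.23  2.66]
```

arm_command(rows=[[0,0,0,0.4,-0.04,0.5,1],[0,0,0,0.5,-0.05,0.6,1],[0,0,0,0.5,-0.05,0.6,1],[0,0,0,0.45,-0.05,0.55,1],[0,0,0,0.2,0,0.2,1],[0,-0.8,0,0.2,0,0,1],[0,-0.8,0,0.2,0,0,1],[0,0,0,0,0,0,1]])

```text
t: 50.8
tool_pos: [0.5352, -0.3071, 0.1355]
orientation: [0.037, 0.889, 0.08, -0.449]
force: [0.2, -0.3, -0.0]
width: 0.21
```

```bash
python3 -c "
from h import *
st(); needfoot([.434,-.323,.018],.104);cap('side','s24');crop('s24',260,200,460,370,4,'s24c')"
```

```text
t 50.80 p [ 0.5352 -0.3071  0.1355] yaw_y -79.9 z [-0.792 -0.138 -0.595] F [ 0.2 -0.3 -0. ] w 0.210=19.5mm q [ 0.05  1.    0.39  1.41  0.14  1.59 -1.04]
foot [ 0.4528 -0.3215  0.0737] head [ 0.5597 -0.3028  0.154 ] tilt deg 53.5
shift units [ 0.56 -0.03  0.8 ]
```

View pics/s24c.png

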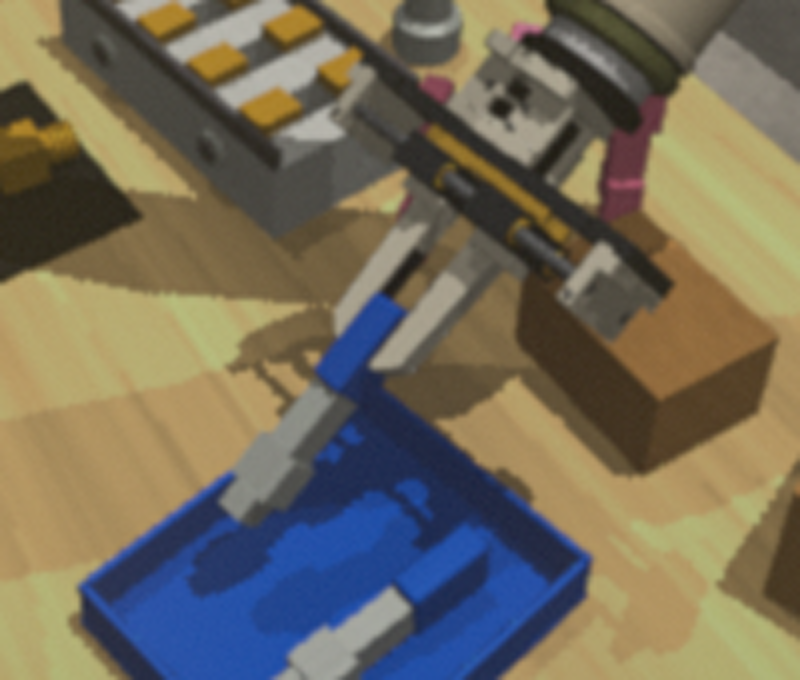

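arm_command(rows=[[0,-0.3,0,0.25,-0.03,0.35,1],[0,0,0,0.22,-0.02,0.28,1],[0,0,0,0,0,0,1]])

```text
t: 51.22
tool_pos: [0.5204, -0.3109, 0.0975]
orientation: [0.041, 0.883, 0.076, -0.461]
force: [-0.3, -0.3, -0.5]
width: 0.212
```

```bash
python3 -c "
from h import *
st(); needfoot([.434,-.324,.018],.104)"
```

```text
t 51.23 p [ 0.5204 -0.3109  0.0975] yaw_y -80.1 z [-0.808 -0.142 -0.572] F [-0.3 -0.3 -0.5] w 0.212=19.8mm q [ 0.05  1.05  0.38  1.44  0.14  1.54 -1.06]
foot [ 0.4364 -0.3257  0.038 ] head [ 0.5454 -0.3065  0.1152] tilt deg 55.1
shift units [ 0.25 -0.04  0.22]
```

arm_command(rows=[[0,-0.3,0,0.28,-0.03,0.19,1],[0,0,0,0.03,0,0,1],[0,0,0,0,0,0,1]])

```text
t: 51.6
tool_pos: [0.5228, -0.3113, 0.0808]
orientation: [0.044, 0.875, 0.073, -0.477]
force: [-0.5, -0.4, -1.2]
width: 0.212
```

```bash
python3 -c "
from h import *
st(); needfoot([.434,-.324,.018],.104)"
```

```text
t 51.60 p [ 0.5228 -0.3113  0.0808] yaw_y -80.2 z [-0.828 -0.146 -0.542] F [-0.5 -0.4 -1.2] w 0.212=19.7mm q [ 0.05  1.09  0.39  1.42  0.14  1.56 -1.07]
foot [ 0.4367 -0.3265  0.0245] head [ 0.5484 -0.3068  0.0976] tilt deg 57.2
shift units [ 0.07 -0.05  0.09]
```

arm_command(rows=[[0,0,0,0.07,-0.04,0.05,1],[0,0,0,0,0,0,0.3],[0,0,0,0,0,0,-0.1],[0,0,0,0,0,0,-0.2],[0,0,0,0,0,0,-0.2],[0,0,0,0,0,0,-0.2],[0,0,0,-0.2,0,-0.4,-0.2],[0,0,0,-0.5,0,-0.7,-0.2],[0,0,0,-0.6,0,-0.6,-0.2],[0,0,0,-0.7,0,-0.4,-0.2]])

```text
t: 52.85
tool_pos: [0.5621, -0.3004, 0.248]
orientation: [0.043, 0.874, 0.073, -0.479]
force: [0.4, 0.3, 0.4]
width: 0.599
```

arm_command(rows=[[0,0.5,0,-0.1,0,-0.2,-0.2],[0,0.9,0,-0.1,0,-0.2,-0.2],[0,0.9,0,0,0,-0.2,-0.2],[0,0.9,0,0,0,-0.2,-0.2],[0,0.9,0,0,0,-0.2,-0.2],[0,0.9,0,0,0,-0.2,-0.2],[0,0.9,0,0,-0.5,-0.2,-0.2],[0,0.8,0,0,-0.8,0,-0.2],[0,0,0,0,-0.9,0,-0.2],[0,0,0,0,-0.9,0,-0.2]])

```text
t: 54.1
tool_pos: [0.5717, -0.1111, 0.3288]
orientation: [0.004, 0.997, 0.08, 0.021]
force: [0.4, 0.5, -0.3]
width: 0.598
```

```bash
python3 -c "
from h import *
st();cap('top','t25');cap('side','s25');crop('t25',385,195,485,295,6,'t25c')"
```

```text
t 54.10 p [ 0.5717 -0.1111  0.3288] yaw_y -80.9 z [ 0.042 -0.004 -0.999] F [ 0.4  0.5 -0.3] w 0.598=55.6mm q [-0.13  0.3   0.29  1.84 -0.11  0.97 -1.2 ]
```

View pics/t25.png

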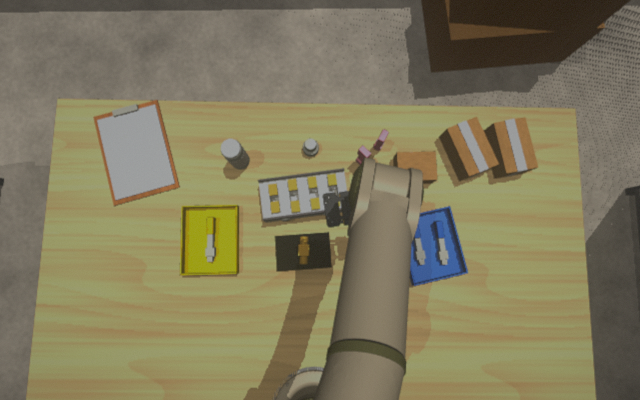

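View pics/s25.png

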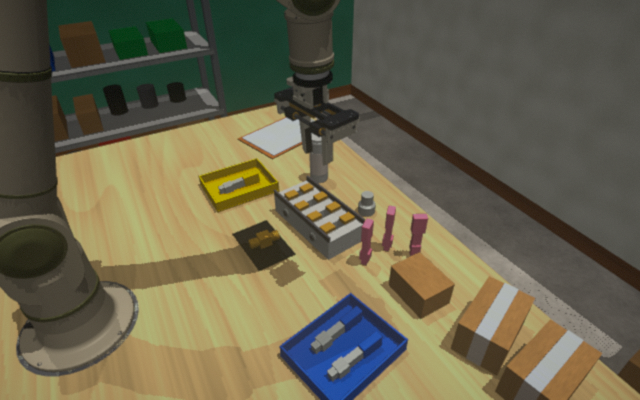

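View pics/t25c.png

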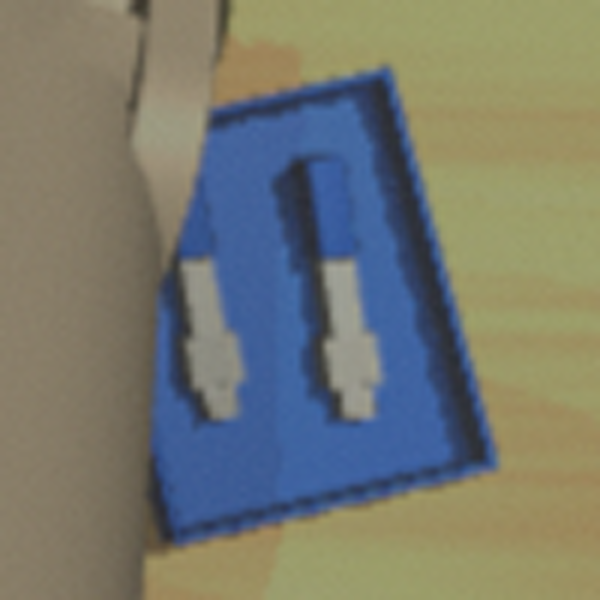

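arm_command(rows=[[0,0,0,0,-0.9,0,-0.2],[0,0,0,0,-0.9,0,-0.2],[0,0,0,0,0,0,-0.2],[0,0,0,0,0,0,-0.2]])

```text
t: 54.7
tool_pos: [0.5534, 0.0011, 0.3282]
orientation: [0.003, 0.996, 0.083, 0.021]
force: [-0.0, -0.1, 0.3]
width: 0.602
```

```bash
python3 -c "
from h import *
st();cap('top','t26');a=cv2.imread('pics/t26.png')
L=[cv2.resize(a[200:295,x:x+95],(380,380),interpolation=3) for x in (165,380)]
cv2.imwrite('pics/t26c.png',np.hstack(L))
cap('side','s26');crop('s26',185,150,415,400,2.4,'s26c')"
```

```text
t 54.70 p [0.5534 0.0011 0.3282] yaw_y -80.4 z [ 0.042 -0.003 -0.999] F [-0.  -0.1  0.3] w 0.602=56.0mm q [-0.31  0.26  0.26  1.9  -0.08  0.95 -1.42]
```

View pics/t26c.png

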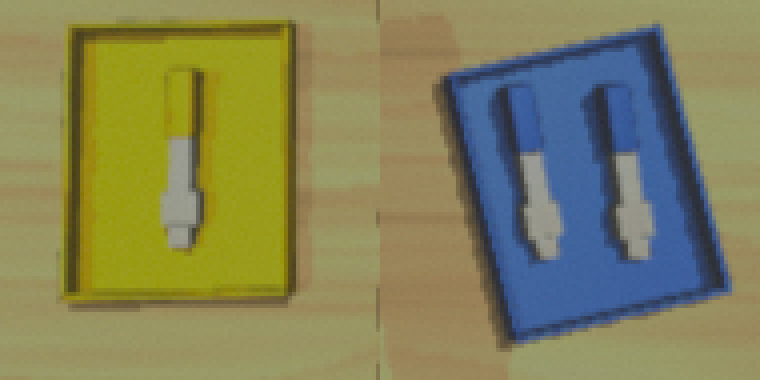

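View pics/s26c.png

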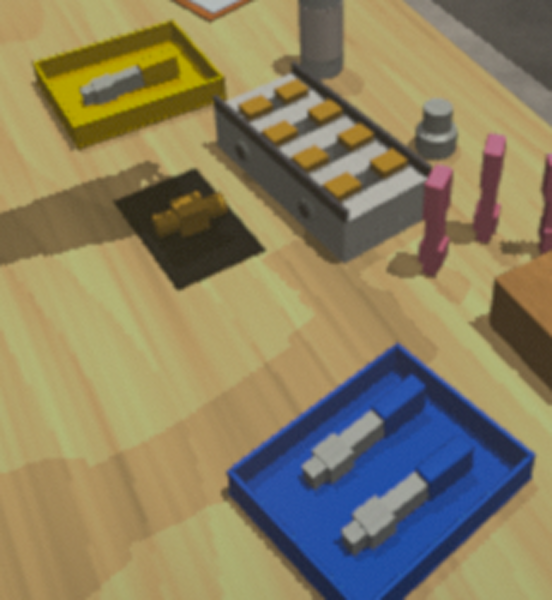

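All three plugs lie wholly inside their bins, all four ports are empty, and the union is on the mat. I hand in.

```bash
python3 -c "
from h import *
print(sign_off())"
```

```text
the job is handed in; nothing more can be done
None
```

The job is handed in at about 55 s of the 210 s allowed; `sign_off` gives no verdict, so the result rests on my own checks.

**What I did:** Three plugs were present, one yellow and two blue, and the fourth port was empty. I moved the one brass union from the blue bin onto the mat. I rocked each plug about 0.18–0.20 rad both ways, stood it upright, pulled it out, and laid it in the bin of its colour.

**Last checks:** In the final top and side pictures all three plugs lie flat and wholly inside their bins. The union sits well inside the mat's outline and the ports are empty. The spray can, carton and coupler look unmoved, and the gripper is clear of everything. I judged these positions from the pictures by eye and did not compute them against the limits.

**Anything off:** The yellow bin slid about 1–2 cm mid-run, probably the announced knock, with its plug still inside. The blue bin slid about 4 mm, probably when I picked up the union. I saw no slip of the grip, and no check failed or disagreed.

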